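Let the ram of a rack press down off its holding pawl

ROBOT

A 7-joint arm with a two-finger parallel gripper is mounted at the origin on the work surface. World frame = base frame: x ahead of the robot, y to its left, z up, the work surface at z = 0. Lengths are in m, angles in rad, forces in N, time in s.
With the tool pointing down it reaches from about 0.425 to 0.925 m from the base axis. Payload 6.8 kg.
Tool frame: the origin (TCP) lies midway between the tips of the shut fingers; the grasp point (between the pads) lies 19 mm behind it; z points along the fingers, y is the direction in which the jaws open and shut (so a half turn about z gives the same grasp; the last joint's range is limited). The gripper opens to 85 mm and grips with 20 to 120 N. Pads are 22 mm wide; open, the fingers measure 114 mm over their backs; the gripper's body (76 mm by 85 mm) begins 54 mm behind the grasp point. The pads swing forward as they close: fully open they stand 13 mm farther back than shut.
Start: joints at [1.232, 0.477, 0.022, 1.555, -0.011, 1.109, -0.083], TCP at [0.154, -0.657, 0.205] pointing down, gripper open.
Joint ranges: [-2.96, 2.96], [-0.34, 2.1], [-1.41, 1.46], [0.24, 2.44], [-1.37, 4.51], [0.17, 1.92], [-2.96, 2.96]. Speed limits (rad/s): [2.39, 2.39, 3.14, 3.14, 3.14, 3.14, 3.14].

INTERFACE

Orientations are given as a unit quaternion [w, x, y, z].
In Python, from station import bot gives the robot as it stands. The module is installed in compiled form; this text tells all that it offers.
- The arm moves only by the tool play_rows, never from a script. Its argument "motion" is a list of rows, each a list of 2 entries, a list of its own where there are three numbers: the shift along the tool's x, y, z as a fraction of full scale, then the turn, a rotation vector about the tool's x, y, z as a fraction of full scale. In form: [[[tx, ty, tz], [rx, ry, rz]], ...]. A call has 1 to 8 rows; each row is the pose to reach, as a shift and turn from the pose measured when the call began, along the tool's axes at that moment, turning the shorter way round; what a row does not reach only later rows make up. Full scale, the value 1, is 400 mm for a shift and 360 degrees for a turn. A row lasts 1/10 s, in which the tool goes at most 50 mm and 8.59 degrees, less where a joint would pass 70% of its speed; a pose out of reach is approached as far as the arm can. A call with a number of a shift or a turn outside -1 to 1 is refused whole. A call with a gripper value outside its range is refused whole. "fingers" is the finger opening in mm, from 0 to 85.4, set as the call begins (left out, the last holds). The fingers move at their own pace and stop on an object; "grip_force" is the grip in N (left out, the last holds). Time passes only in rows, so rows that repeat a pose let the fingers close. It gives the time, the measured TCP pose, the force and the opening at its end, in the units of the state.
- bot.get_obs(): the state, without advancing time (a new reading comes with each control period).
- bot.read_camera(name): name is "side" or "top" or "wrist"; returns a dict with "pixels" (480x640x3 uint8, red, green, blue), "range_z" (480x640 float32, m along the optical axis (not along the pixel's ray), 0 where there is no reading), "fovy" (degrees; the focal length in pixels is half the picture's height over the tangent of half this angle, whatever the lens; pixels are square), "cx", "cy" (the principal point, pixels), "pose" (4x4, takes a point from camera to world coordinates). Camera axes: x right, y down, z forward; pixel columns grow to the right and rows downward; lengths in m; the calibration is good to about 2 mm. The wrist camera is an equidistant fisheye: a pixel r from the principal point sees the ray r / f radians off the axis. A picture is of the moment at which its call begins.
- bot.hand_in(): hands the job in, once; it reports no verdict.
The state is a dict: "t": time; "q": joint angles; "joint_vel": joint speeds; "joint_torque": joint torques, N m; "eef_pos": TCP position; "tool_rot": TCP orientation; "contact_force": force on the tool from outside, world axes, zero at the start; "torque": the same for the moment, N m; "gripper_width": opening from 0.0 (shut) to 1.0 (fully open).
Only numpy, scipy, OpenCV 4.12 (cv2) and the standard library are available. Lean on these libraries where they do the work, as an engineer would, in place of code of your own. Each camera call takes 0.05 s, during which the arm holds its last target.

TASK

The ram of the bench rack press is hung up on its holding pawl: throw the red pawl lever over towards the ram, take hold of the crank and wind on a touch until the pawl springs out of the ratchet wheel, then let the crank back until the ram rests with its own weight on the brass insert in the blue block. Keep the crank in hand until the ram has settled, so that it neither drops nor is pressed hard on the insert, and do not wrench the lever or drive the wheel back against the pawl. Then let go, with the pawl left out and everything else on the bench left where it is.

Things in the scene. Friction and masses are not known exactly. Their poses are not given: they have to be found in the camera images.
- press: Green cast C-frame bench press, bolted down; origin: centre of the 250 x 130 mm base's underside, z up. Its x points from the throat/ram side to the column. Head: x -78 to 110, y -36 to 36, z 162 to 270. Ram axis x -45. On the -y side: ratchet wheel (y -40 to -52), pawl pin at x 58, z 246, lever (y about -61), crank arm (y -72 to -81), crank grip (y -82 to -182).
- crank_turn (a joint): Turn of the crank about press y, rad. GROWS as the crank is wound BACK and the ram comes down, 15 mm per rad; winding on (ram up) makes it fall. Seen from the crank's side (looking along press +y) back is the way from press +x over the top to -x. It starts hung on a tooth (24 teeth), anywhere from 0 to 1.05. The hanging ram pulls it back with about 0.4 N m (3 to 5 N at the grip) and it runs away if let go with the pawl out.
- crank_axis (a point): Point on the crank's axis (parallel to press y) level with the middle of the grip: press frame x -12, y -132, z 215 mm. The grip circles it at radius 100 mm, in the press x-z plane.
- crank_grip: Black crank grip, a freely spinning cylinder 24 mm in diameter, 100 mm long, its axis along press y; origin at its middle. 100 mm from the crank's axis; at crank_turn 0 it stands 0.20 rad above the horizontal on the press +x side, and it climbs over the top as the crank goes back. The crank arm begins 51 mm from the middle, towards the head; nothing stands in between.
- crank: Crank arm, shaft and steel ratchet wheel in one; origin on the axis in the middle plane of the press. Wheel: tip diameter 100 mm, 24 teeth about 6 mm deep.
- wheel_center (a point): Centre of the ratchet wheel: on the crank's axis, in the middle of the wheel's thickness (press y -46 mm).
- selector: Red pawl lever with a red ball, on the pawl pin on the press's -y side; origin on the pin axis (parallel to press y), in the press's middle plane. It stays where it is left.
- selector_knob (a point): Centre of the red ball (20 mm diameter) on the pawl lever, 72 mm above the pin, clear above the head. At selector_throw 0 it leans 0.3 rad away from the ram (to press +x), thrown over it leans 0.3 rad towards the ram (to press -x): 43 mm of travel.
- selector_throw (a joint): Angle of the pawl lever, rad: 0 holding (stop), 0.6 released (stop). Stiff with friction: about 2 N at the ball moves it. It acts on the pawl only through a spring.
- pawl: Brass pawl, 50 mm long, hanging on the pawl pin behind the ratchet wheel; origin on the pin axis in the press's middle plane. Under the ram's load it stays pinned in its tooth even with the lever thrown; it springs out once the crank is wound on a little (0.05 to 0.15 rad).
- pawl_nose (a point): Nose of the pawl. About 47 mm from wheel_center while in a tooth, 63 mm when sprung out; clear of the teeth beyond 54 mm.
- pawl_swing (a joint): Angle of the pawl relative to the lever, rad: about 0 with the lever holding, about -0.58 with the lever thrown and the pawl still pinned in its tooth, -0.25 once it has sprung out.
- ram: Steel ram, 36 mm square, 220 mm long, about 2.5 kg, sliding up and down; origin at the centre of its lower face, a 26 mm disc.
- block: Loose blue plastic block, 44 x 44 x 28 mm, with a brass insert 16 mm in diameter standing 16 mm out of its top, on a riser under the ram. Origin at the centre of its underside.
- insert_top (a point): Centre of the brass insert's top, where the ram must come to rest, 12 to 40 mm under the ram at the start.
- carton: Bystander: open cardboard carton of blue blocks, 150 x 130 x 75 mm; origin under its centre.
- oiler: Bystander: oil bottle, 48 mm diameter, 110 mm tall; origin under its centre.
- done_block: Bystander: finished blue block, 44 x 44 x 30 mm; origin under its centre.
Not all that is in view belongs to the job. What is shaped like the block but orange or white is not meant.

How it is judged:
On the way, in this order (a step that is already met when the one before it is completed fails the run):
1. the pawl lever is thrown over to release (value of joint selector_throw above 0.5 rad), for 0.2 s.
2. with the crank in hand, it is wound on until the pawl springs clear of the teeth (distance between pawl_nose and wheel_center above 0.054 m and contact force between the fingers and crank_grip above 0.5 N), for 0.1 s.
3. with the crank still in hand, the ram is set down on the insert (contact force between ram and block above 8 N and contact force between the fingers and crank_grip above 0.5 N), for 0.2 s.
At the end, for the whole second after the job is handed in: The ram rests on the insert with at least 8 N, at rest (under 5 mm/s); the pawl is out of the teeth (nose beyond 54 mm from the wheel's centre) and its lever over (above 0.5 rad); the block stands upright within 8 mm of its place (contact force between ram and block above 8 N and distance between pawl_nose and wheel_center above 0.054 m and value of joint selector_throw above 0.5 rad and linear speed of ram below 0.005 m/s and distance of block from where it was at the start of the episode below 0.008 m and angle between block's own z axis and vertical below 0.1 rad); the robot touches nothing.
It fails at once if the ram is dropped or let run (faster than 80 mm/s) (linear speed of ram above 0.08 m/s).
It fails at once if the ram is pressed or banged on the insert with over 70 N (contact force between ram and block above 70 N).
It fails at once if the wheel is driven back against the pawl with over 90 N (contact force between pawl and crank above 90 N).
It fails at once if the pawl lever is wrenched with over 30 N (contact force between the fingers and selector above 30 N).
It fails at once if the block under the ram or a bystander is knocked more than 20 mm away (distance of any of block, carton, oiler, done_block from where it was at the start of the episode above 0.02 m).
It also fails if it takes over 67 s, if anything falls off the work surface, if the arm or the gripper's body presses on something with over 40 N, if the wrist force passes 120 N, or if a joint passes its speed limit or range.

## Working session

There is one attempt and no reset: what is moved stays moved. The work goes in short steps, Python scripts to look and compute and a tool call to move; the robot and the scene stay as the last step left them, time stands still between calls to the robot, and variables do not carry over. Pictures are saved under pics/ and viewed, and the job is handed in when it is done.

Besides the shell and the picture viewer there is one more tool, called after "Emit:" by a JSON object that holds its "name" and its "arguments". play_rows: Moves the arm, as the interface text tells. Shift numbers are shares of 400 mm and turn numbers shares of 360 degrees, none past 1 either way. Its arguments: {"type":"object","properties":{"motion":{"type":"array"},"fingers":{"type":"number"},"grip_force":{"type":"number"}},"required":["motion"]}

```bash
mkdir -p pics; cat > h.py <<'E'
import numpy as np, cv2
from station import bot
def shot(n,tag):
    c=bot.read_camera(n); cv2.imwrite(f'pics/{tag}.png',c['pixels'][:,:,::-1]); np.savez(f'pics/{tag}.npz',**c); return c
def P(c,u,v):
    f=240/np.tan(np.radians(c['fovy'])/2); z=c['range_z'][int(v),int(u)]
    p=np.array([(u-c['cx'])/f*z,(v-c['cy'])/f*z,z,1]); return (c['pose']@p)[:3]
E
python3 - <<'E'
from h import *
o=bot.get_obs();print({k:np.round(v,3) for k,v in o.items()})
for n in('side','top','wrist'):
    c=shot(n,n+'0');print(n,c['fovy'],c['cx'],c['cy'],np.round(c['pose'],3).tolist())
E
```

```text
{'t': np.float64(0.0), 'q': array([ 1.232,  0.478,  0.022,  1.556, -0.011,  1.109, -0.083]), 'joint_vel': array([ 0.001,  0.   , -0.001, -0.002, -0.001,  0.001,  0.   ]), 'joint_torque': array([-0.0000e+00, -5.9644e+01,  1.6080e+00, -2.8120e+01,  1.2000e-02,
        9.0000e-03,  0.0000e+00]), 'eef_pos': array([ 0.154, -0.656,  0.204]), 'tool_rot': array([-0.001,  0.993,  0.115, -0.   ]), 'contact_force': array([-0.564, -0.622,  0.563]), 'torque': array([ 0.004, -0.026, -0.007]), 'gripper_width': np.float64(0.999)}
side 54.50234550005363 330.1448967801689 233.29742178691936 [[0.908, -0.204, 0.365, 0.225], [-0.418, -0.467, 0.779, -0.702], [0.012, -0.86, -0.51, 0.637], [0.0, 0.0, 0.0, 1.0]]
top 42.89307926805785 324.2184461673583 228.79351236037076 [[0.027, -0.978, 0.206, 0.3], [-1.0, -0.026, 0.011, -0.059], [-0.006, -0.207, -0.978, 1.385], [0.0, 0.0, 0.0, 1.0]]
wrist 65.70646984690485 315.7701881599875 242.75985524618005 [[0.229, -0.921, -0.316, 0.235], [-0.973, -0.217, -0.072, -0.639], [-0.002, 0.324, -0.946, 0.374], [0.0, 0.0, 0.0, 1.0]]
```

View pics/side0.png

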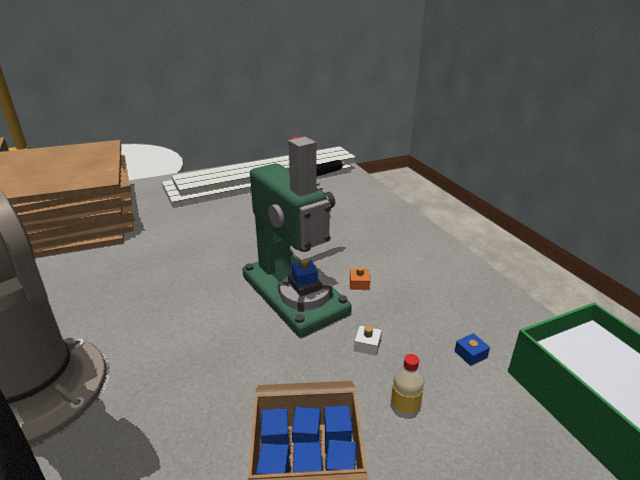

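View pics/top0.png

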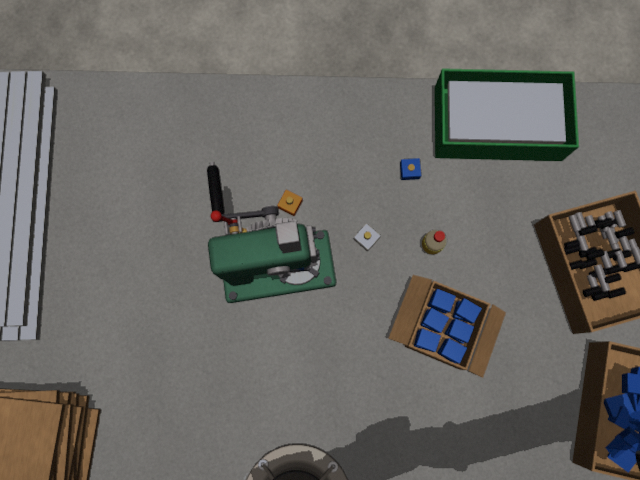

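```bash
cat >> h.py <<'E'
def cloud(c):
    f=240/np.tan(np.radians(c['fovy'])/2); v,u=np.mgrid[:480,:640]; z=c['range_z']
    p=np.stack([(u-c['cx'])/f*z,(v-c['cy'])/f*z,z],-1); return p@c['pose'][:3,:3].T+c['pose'][:3,3]
E
python3 - <<'E'
from h import *
for n in('top','side'):
    c=dict(np.load(f'pics/{n}0.npz')); W=cloud(c); px=c['pixels'].astype(int); hsv=cv2.cvtColor(c['pixels'],cv2.COLOR_RGB2HSV)
    print(n,c['range_z'].min(),'table z',np.median(W[300:330,150:180,2]))
    g=(px[...,1]>px[...,0]*1.3)&(px[...,1]>px[...,2]*1.1)&(W[...,1]>-0.15)
    for lo,hi in((.255,.285),(.01,.04)):
        m=g&(W[...,2]>lo)&(W[...,2]<hi)&(W[...,0]<.8)&(W[...,0]>.3)
        q=W[m][:,:2].astype(np.float32)
        if len(q)<20: continue
        print(lo,len(q),W[m].min(0),W[m].max(0),np.median(W[m],0),cv2.minAreaRect(q))
    r=(hsv[...,1]>180)&((hsv[...,0]<6)|(hsv[...,0]>174))&(px[...,0]>90)&(W[...,2]>.2)
    v,u=np.nonzero(r); print('red',len(u),u.mean() if len(u) else 0,v.mean() if len(u) else 0, np.median(W[r],0))
    k=(px.max(-1)<45)&(W[...,2]>.15)&(W[...,0]>.5)&(W[...,0]<1)&(abs(W[...,1])<.4)
    n_,l,s,ce=cv2.connectedComponentsWithStats(k.astype(np.uint8))
    for i in range(1,n_):
        if s[i,4]>60: print('blk',s[i],W[l==i].min(0).round(3),W[l==i].max(0).round(3),np.median(W[l==i],0).round(3), cv2.minAreaRect(W[l==i][:,:2].astype(np.float32)))
    b=(hsv[...,0]>105)&(hsv[...,0]<130)&(hsv[...,1]>150)&(abs(W[...,1]-0.03)<.15)&(W[...,0]<.7)
    if b.sum(): print('blue',b.sum(),W[b].min(0),W[b].max(0))
I=cv2.imread('pics/top0.png')[140:320,180:360];cv2.imwrite('pics/tz.png',cv2.resize(I,None,fx=3.3,fy=3.3,interpolation=cv2.INTER_CUBIC))
I=cv2.imread('pics/side0.png')[120:340,220:400];cv2.imwrite('pics/sz.png',cv2.resize(I,None,fx=2.7,fy=2.7,interpolation=cv2.INTER_CUBIC))
E
```

```text
top 0.0 table z -0.0006544869079384563
0.255 3077 [ 0.4460487  -0.02951798  0.25501301] [0.54382913 0.17113274 0.28222466] [0.48834252 0.08924558 0.26837707] ((0.4969128966331482, 0.0697774812579155), (0.07082535326480865, 0.19787342846393585), 10.93834114074707)
0.01 2071 [ 0.41453775 -0.07070448  0.01147667] [0.58274353 0.17742742 0.03978458] [0.45669104 0.05168851 0.03066616] ((0.49830710887908936, 0.06033726781606674), (0.12725016474723816, 0.2474055290222168), 10.783621788024902)
red 83 216.7710843373494 215.66265060240963 [0.54407572 0.14771394 0.32125608]
blk [207 165  18  57 562] [0.539 0.139 0.223] [0.663 0.187 0.313] [0.611 0.167 0.245] ((0.5991246104240417, 0.16521254181861877), (0.1281047761440277, 0.025030916556715965), 13.507177352905273)
blue 30 [ 0.29968635 -0.05891397  0.0705765 ] [0.48642771 0.00626388 1.38513156]
side 0.0 table z 1.5137251614671943e-05
0.255 1353 [ 0.44497167 -0.01933649  0.25501704] [0.53936209 0.16027727 0.27896774] [0.47897559 0.06725538 0.26857785] ((0.49215370416641235, 0.07327932864427567), (0.06892789155244827, 0.18221637606620789), 10.918787956237793)
0.01 2480 [ 0.41251736 -0.07318416  0.01008938] [0.57842609 0.1739468  0.0399781 ] [ 0.46372975 -0.01596436  0.03094186] ((0.4963867962360382, 0.05792560428380966), (0.1283474564552307, 0.24738061428070068), 10.668004035949707)
red 5 294.0 137.2 [0.54042012 0.14976744 0.32477847]
blk [316 160  27  16 269] [0.525 0.002 0.228] [0.662 0.182 0.322] [0.622 0.164 0.242] ((0.5762571096420288, 0.10395904630422592), (0.22225600481033325, 0.047027070075273514), 51.39583206176758)
blue 450 [ 0.48229846 -0.00668816  0.07188571] [0.65369034 0.17428096 0.24872442]
```

View pics/tz.png

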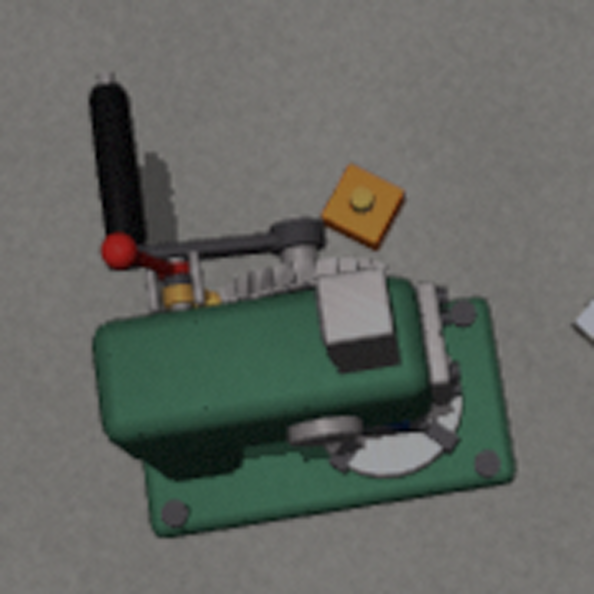

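View pics/sz.png

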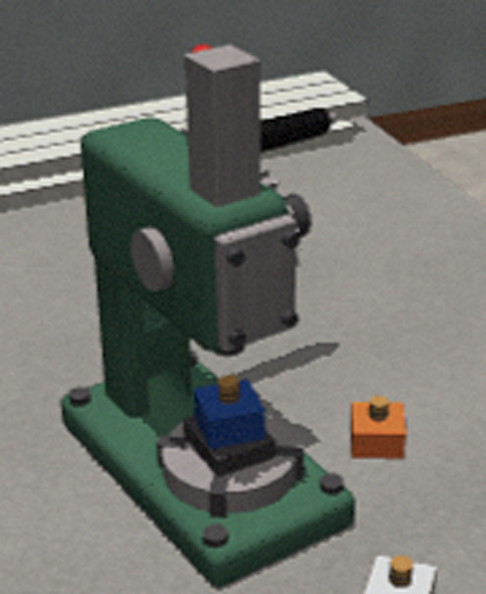

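```bash
python3 - <<'E'
from h import *
O=np.array([.497,.059,0]);a=np.radians(100.8);ex=np.array([np.cos(a),np.sin(a),0]);ey=np.array([-np.sin(a),np.cos(a),0]);R=np.array([ex,ey,[0,0,1]])
for n in('top','side'):
    c=dict(np.load(f'pics/{n}0.npz')); W=cloud(c); Q=(W-O)@R.T*1000; px=c['pixels'].astype(int)
    def rep(name,m):
        if m.sum(): print(n,name,m.sum(),'min',np.percentile(Q[m],3,0).round(),'med',np.median(Q[m],0).round(1),'max',np.percentile(Q[m],97,0).round())
    x,y,z=Q[...,0],Q[...,1],Q[...,2]
    rep('ramtop',(abs(x+45)<25)&(abs(y)<25)&(z>290))
    k=(px.max(-1)<60)&(abs(x-86)<35)&(y<-90)&(y>-175)&(z>200)&(z<280); rep('grip',k)
    if n=='top':
        for yy in(-100,-120,-140,-160):
            s=k&(abs(y-yy)<10); i=z[s]>np.percentile(z[s],60); print(yy,np.median(x[s]),x[s].min(),x[s].max(),np.percentile(z[s],[50,80,95]))
    r=(px[...,0]>110)&(px[...,1]<50)&(z>290)&(abs(x)<150); rep('ball',r)
    br=(px[...,0]>px[...,2]*1.7)&(abs(x+45)<30)&(abs(y)<30)&(z>60)&(z<200); rep('insert',br)
    bl=(px[...,2]>px[...,0]*2)&(abs(x+45)<50)&(abs(y)<50)&(z>40)&(z<200); rep('block',bl)
    rep('headtop',(abs(x-50)<40)&(abs(y)<20)&(z>240))
E
```

```text
top ramtop 616 min [-62. -19. 298.] med [-44.4   3.9 363.1] max [-26.  15. 367.]
top grip 511 min [  75. -172.  237.] med [  84.4 -131.6  245.1] max [ 97. -94. 250.]
-100 83.19429252867536 74.00158558544636 98.20393715088402 [244.38879008 247.17747038 249.44630617]
-120 84.1337983575165 73.56414472149785 97.561232222321 [245.14346357 247.86812912 249.478081  ]
-140 84.7229560263525 74.34002981496029 98.67455298806847 [245.49879748 247.81140331 249.91236527]
-160 84.77920086553357 74.23504367245192 98.0644330176974 [245.41262768 247.70891103 249.20920398]
top ball 66 min [ 73. -70. 318.] med [ 79.9 -62.8 322.1] max [ 87. -57. 327.]
top block 18 min [-58.  19.  66.] med [-51.9  22.3  87.5] max [-46.  33. 190.]
top headtop 916 min [ 12. -19. 266.] med [5.040e+01 2.000e-01 2.693e+02] max [ 88.  19. 273.]
side ramtop 1240 min [-62. -17. 293.] med [-58.8   8.2 333.4] max [-29.  18. 365.]
side grip 257 min [  74. -174.  229.] med [  78.7 -143.   241.2] max [  89. -115.  248.]
side ball 2 min [ 81. -60. 324.] med [ 82.3 -59.2 324.5] max [ 83. -59. 325.]
side insert 51 min [-49.  -8. 104.] med [-43.3   1.1 113.4] max [-35.   6. 116.]
side block 461 min [-67. -19.  73.] med [-55.9   7.1  94.8] max [-19.  24. 100.]
side headtop 314 min [ 13. -18. 269.] med [ 51.6   1.5 270.1] max [ 88.  19. 271.]
```

```bash
cat >> h.py <<'E'
from scipy.spatial.transform import Rotation as Ro
O=np.array([.497,.059,0]);_a=np.radians(100.8);EX=np.array([np.cos(_a),np.sin(_a),0]);EY=np.array([-np.sin(_a),np.cos(_a),0]);R=np.array([EX,EY,[0,0,1]])
RT=np.column_stack([-EY,-EX,[0,0,-1]])  # tool x=-press y, tool y=-press x, tool z down
def p2w(p): return O+np.array(p)/1000@R
def w2p(w): return R@(np.array(w)-O)*1000
def cur():
    o=bot.get_obs(); q=o['tool_rot']; return o,np.array(o['eef_pos']),Ro.from_quat([q[1],q[2],q[3],q[0]])
def row(target_w,Rt=RT,show=True):
    o,p,r=cur(); s=r.inv().apply(np.array(target_w)-p)/.4; t=(r.inv()*Ro.from_matrix(Rt)).as_rotvec()/(2*np.pi)
    print(np.round(s,4).tolist(),np.round(t,4).tolist()); 
def st():
    o,p,r=cur(); print('t',round(float(o['t']),2),'press TCP',w2p(p).round(1),'F press',(R@o['contact_force']).round(2),'tau',np.round(o['torque'],2),'w',round(float(o['gripper_width']),3),'err',(r.inv()*Ro.from_matrix(RT)).as_rotvec().round(3),'q',np.round(o['q'],2))
E
python3 - <<'E'
from h import *
st(); print(p2w([79.5,-61.5,290]))
row([.2,-.65,.45]);row([.5,-.4,.45]);row([.6,-.2,.45])
E
```

```text
t 0.15 press TCP [-638.8  470.7  204. ] F press [ 0.19  1.57 -0.76] tau [ 0.02 -0.04 -0.06] w 1.004 err [-0.001  0.     0.042] q [ 1.23  0.48  0.02  1.56 -0.01  1.11 -0.08]
[0.54251385 0.14861579 0.29      ]
[0.1149, 0.0091, -0.6151] [-0.0002, 0.0, 0.0067]
[0.988, -0.4277, -0.6146] [-0.0002, 0.0, 0.0067]
[1.3458, -0.8573, -0.614] [-0.0002, 0.0, 0.0067]
```

Emit:
{"name": "play_rows", "arguments": {"motion": [[[0.05,0,-0.12],[0,0,0.0067]],[[0.12,0.0,-0.24],[0,0,0.0067]],[[0.23,-0.04,-0.34],[0,0,0.0067]],[[0.34,-0.09,-0.43],[0,0,0.0067]],[[0.46,-0.14,-0.5],[0,0,0.0067]],[[0.57,-0.2,-0.56],[0,0,0.0067]],[[0.68,-0.26,-0.6],[0,0,0.0067]],[[0.79,-0.32,-0.61],[0,0,0.0067]]], "fingers": 40, "grip_force": 25}}

```text
t: 0.95
eef_pos: [0.4018, -0.4874, 0.4401]
tool_rot: [0.0, 0.996, 0.094, 0.0]
contact_force: [1.0, -1.6, -0.3]
gripper_width: 0.464
```

```bash
python3 - <<'E'
from h import *
st(); row([.56,-.25,.45]);row(p2w([79.5,-61.5,420]))
E
```

```text
t 0.95 press TCP [-518.9  195.9  440.1] F press [-1.75 -0.64 -0.31] tau [-0.02 -0.03 -0.01] w 0.464 err [ 0.001 -0.001 -0.001] q [ 0.83  0.29 -0.06  1.3   0.02  1.55 -0.62]
[0.4993, -0.5093, -0.0246] [0.0001, -0.0001, -0.0001]
[0.6422, -1.4965, 0.05] [0.0001, -0.0001, -0.0001]
```

Emit:
{"name": "play_rows", "arguments": {"motion": [[[0.1,-0.07,-0.02],[0,0,0]],[[0.19,-0.15,-0.02],[0,0,0]],[[0.28,-0.23,-0.02],[0,0,0]],[[0.37,-0.31,-0.02],[0,0,0]],[[0.45,-0.4,-0.02],[0,0,0]],[[0.5,-0.51,-0.02],[0,0,0]],[[0.53,-0.63,-0.02],[0,0,0]],[[0.56,-0.75,-0.02],[0,0,0]]]}}

```text
t: 1.75
eef_pos: [0.5659, -0.1488, 0.4476]
tool_rot: [0.0, 0.996, 0.094, 0.0]
contact_force: [1.6, 0.1, 0.1]
gripper_width: 0.468
```

```bash
python3 - <<'E'
from h import *
st(); row(p2w([79.5,-61.5,420]))
E
```

```text
t 1.75 press TCP [-217.   -28.8  447.6] F press [-0.2  -1.56  0.06] tau [-0.01 -0.06 -0.01] w 0.468 err [ 0.     0.    -0.001] q [ 0.36  0.22 -0.26  1.39  0.06  1.54 -1.28]
[0.0814, -0.7413, 0.0688] [0.0, 0.0, -0.0001]
```

Emit:
{"name": "play_rows", "arguments": {"motion": [[[0.01,-0.12,0],[0,0,0]],[[0.03,-0.24,0],[0,0,0]],[[0.04,-0.36,0],[0,0,0]],[[0.06,-0.48,0.0],[0,0,0]],[[0.07,-0.6,0.02],[0,0,0]],[[0.08,-0.7,0.05],[0,0,0]],[[0.0814,-0.741,0.069],[0,0,0]],[[0.0814,-0.741,0.069],[0,0,0]]]}}

```text
t: 2.55
eef_pos: [0.5408, 0.1517, 0.4185]
tool_rot: [-0.0, 0.995, 0.097, -0.001]
contact_force: [0.3, 0.0, -0.1]
gripper_width: 0.47
```

```bash
python3 - <<'E'
from h import *
st(); row(p2w([79.5,-61.5,294])); shot('wrist','w1'); shot('top','t1')
E
```

```text
t 2.55 press TCP [ 82.8 -60.4 418.5] F press [-0.02 -0.29 -0.11] tau [-0.04  0.03  0.03] w 0.47 err [-0.001  0.003  0.005] q [-0.01  0.2  -0.46  1.48  0.09  1.48 -1.84]
[0.0035, 0.0085, 0.3112] [-0.0001, 0.0005, 0.0009]
```

View pics/w1.png

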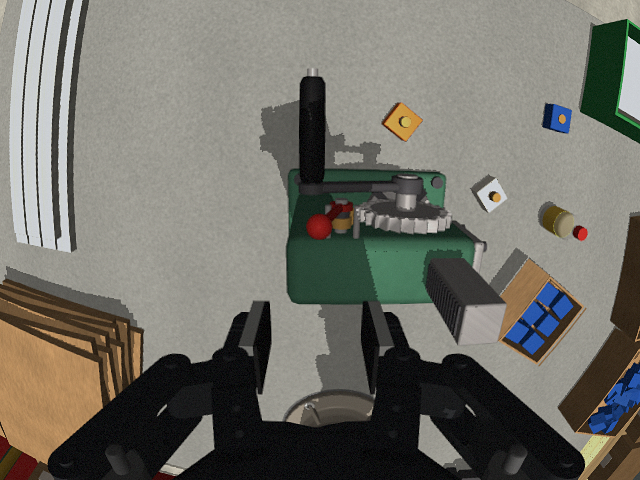

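View pics/t1.png

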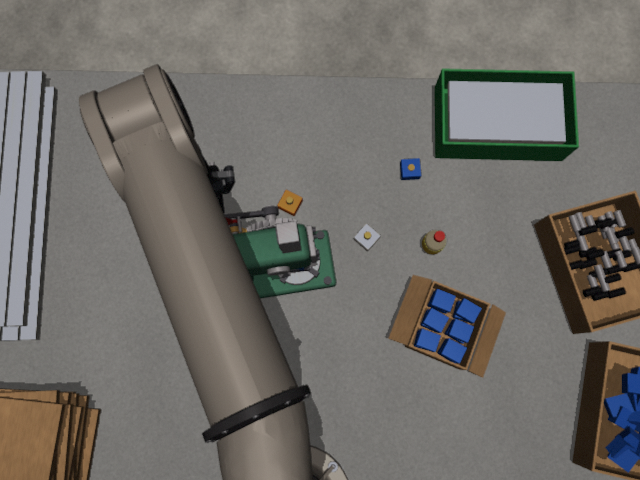

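```bash
cat >> h.py <<'E'
def wcloud(c):
    f=240/np.tan(np.radians(c['fovy'])/2); v,u=np.mgrid[:480,:640]; dx,dy=u-c['cx'],v-c['cy']; r=np.hypot(dx,dy)+1e-9; th=np.minimum(r/f,1.5)
    z=c['range_z']; s=np.tan(th)*z/r; p=np.stack([dx*s,dy*s,z],-1); W=p@c['pose'][:3,:3].T+c['pose'][:3,3]; return (W-O)@R.T*1000
E
python3 - <<'E'
from h import *
c=dict(np.load('pics/w1.npz'));Q=wcloud(c);px=c['pixels'].astype(int)
r=(px[...,0]>110)&(px[...,1]<60)&(px[...,2]<60)&(Q[...,2]>300)&(abs(Q[...,0])<150);print(r.sum(),Q[r].mean(0),Q[r].min(0),Q[r].max(0))
k=(px.max(-1)<60)&(abs(Q[...,0]-86)<35)&(Q[...,1]<-95)&(Q[...,1]>-175)&(Q[...,2]>220)&(Q[...,2]<280);print('grip',np.median(Q[k],0),np.percentile(Q[k],[2,98],axis=0))
x,y,z=np.moveaxis(Q,-1,0)
m=(abs(x+45)<25)&(abs(y)<25)&(z>350);print('ramtop',np.median(Q[m],0),m.sum()); m=(abs(x-50)<30)&(abs(y)<15)&(z>240);print('head',np.median(Q[m],0))
E
```

```text
309 [ 80.17569931 -64.83848805 324.78819333] [  72.91376303 -143.4809895   320.03044502] [ 87.14918446 -57.36440857 588.29767052]
grip [  86.07979597 -135.26782947  246.68492681] [[  75.01905238 -173.46145273  238.65914778]
 [  98.11017937  -96.65523453  249.44173181]]
ramtop [-39.45892156  -6.18479855 365.1282914 ] 2351
head [ 50.3485014   -0.34847606 270.75459261]
```

Emit:
{"name": "play_rows", "arguments": {"motion": [[[0.002,0.006,0.06],[0,0,0]],[[0.0035,0.0085,0.12],[0,0,0.0009]],[[0.0035,0.0085,0.18],[0,0,0.0009]],[[0.0035,0.0085,0.24],[0,0,0.0009]],[[0.0035,0.0085,0.28],[0,0,0.0009]],[[0.0035,0.0085,0.31],[0,0,0.0009]],[[0.0035,0.0085,0.31],[0,0,0.0009]]]}}

```text
t: 3.35
eef_pos: [0.5445, 0.1424, 0.2946]
tool_rot: [0.001, 0.996, 0.09, -0.001]
contact_force: [0.4, -0.7, -1.2]
gripper_width: 0.465
```

```bash
python3 - <<'E'
from h import *
st(); row(p2w([30,-61.5,294])); shot('wrist','w2')
E
```

```text
t 3.35 press TCP [ 73.  -62.3 294.6] F press [-0.76 -0.22 -1.19] tau [-0.07  0.   -0.02] w 0.465 err [ 0.002  0.003 -0.009] q [ 0.    0.25 -0.45  1.69  0.12  1.23 -1.87]
[-0.001, 0.1075, 0.0017] [0.0003, 0.0004, -0.0015]
```

View pics/w2.png

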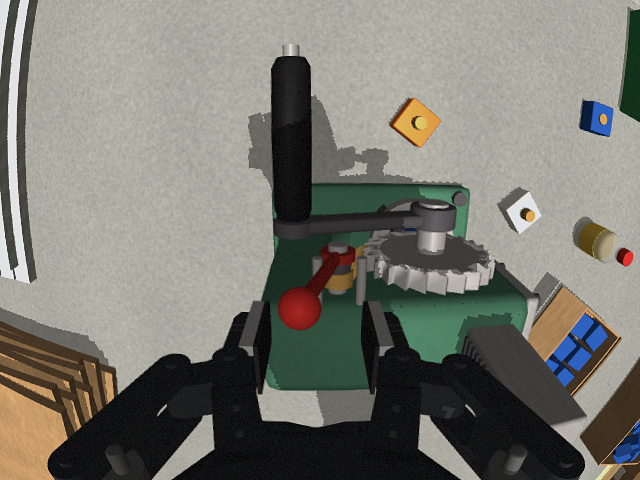

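Emit:
{"name": "play_rows", "arguments": {"motion": [[[0,0.01,0.002],[0,0,0]],[[0,0.02,0.002],[0,0,-0.0015]],[[0,0.03,0.002],[0,0,-0.0015]],[[0,0.04,0.002],[0,0,-0.0015]],[[0,0.05,0.002],[0,0,-0.0015]],[[0,0.06,0.002],[0,0,-0.0015]],[[0,0.07,0.002],[0,0,-0.0015]],[[0,0.07,0.002],[0,0,-0.0015]]]}}

```text
t: 4.2
eef_pos: [0.551, 0.1167, 0.2986]
tool_rot: [-0.0, 0.996, 0.095, 0.002]
contact_force: [-4.5, 0.8, 15.3]
gripper_width: 0.467
```

```bash
python3 - <<'E'
from h import *
st(); row(p2w([30,-61.5,294])); shot('wrist','w3');st()
E
```

```text
t 4.2 press TCP [ 46.6 -63.8 298.6] F press [ 1.6   4.31 15.26] tau [0.45 1.08 0.09] w 0.467 err [-0.    -0.004  0.001] q [ 0.04  0.25 -0.44  1.69  0.11  1.23 -1.8 ]
[-0.0059, 0.0414, 0.0114] [-0.0, -0.0006, 0.0002]
t 4.25 press TCP [ 46.6 -63.8 298.6] F press [ 1.84  4.98 15.69] tau [0.51 1.02 0.07] w 0.469 err [ 0.    -0.004  0.001] q [ 0.04  0.25 -0.44  1.69  0.11  1.23 -1.8 ]
```

View pics/w3.png

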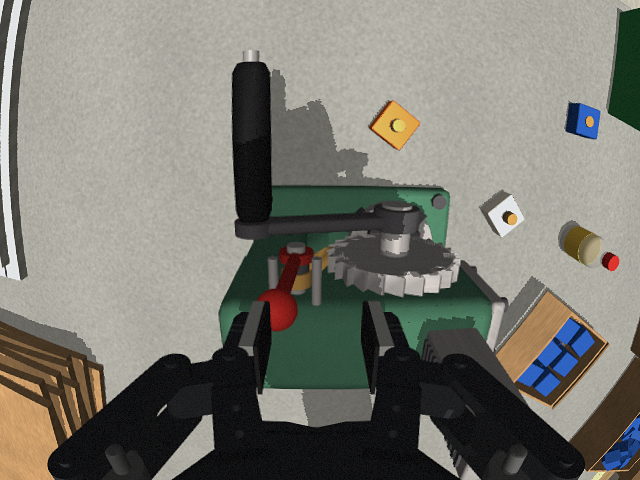

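```bash
python3 - <<'E'
from h import *
for t in('w2','w3'):
    c=dict(np.load(f'pics/{t}.npz'));Q=wcloud(c);px=c['pixels'].astype(int)
    r=(px[...,0]>90)&(px[...,1]<60)&(px[...,2]<60)&(Q[...,2]>300)&(abs(Q[...,0])<150)&(Q[...,2]<340);print(t,r.sum(),Q[r].mean(0),np.percentile(Q[r],[2,98],axis=0).round(1).tolist())
    for (u,v) in((262,305),(266,320),(372,305),(365,320),(262,345),(252,310)): print(u,v,Q[v,u].round(1),px[v,u])
I=cv2.imread('pics/w3.png')[220:420,180:420];cv2.imwrite('pics/w3z.png',cv2.resize(I,None,fx=3,fy=3,interpolation=cv2.INTER_CUBIC))
E
```

```text
w2 1320 [ 79.48347318 -65.64924594 322.55669516] [[71.5, -72.2, 317.1], [87.9, -56.8, 326.2]]
262 305 [ 94.  -72.7 331.6] [75 74 71]
266 320 [ 91.9 -68.8 336.9] [17 17 16]
372 305 [ 48.9 -72.  331.1] [72 69 68]
365 320 [ 52.  -66.8 334.2] [ 7 11 14]
262 345 [ 92.1 -65.8 350.3] [ 5 11  3]
252 310 [ 97.5 -72.7 335.9] [72 70 72]
w3 928 [ 61.54625009 -66.08134141 325.36297882] [[55.4, -72.3, 319.9], [69.1, -56.7, 329.4]]
262 305 [ 67.6 -73.9 335.8] [72 70 68]
266 320 [ 65.6 -69.3 340. ] [0 3 0]
372 305 [ 22.5 -73.6 335.2] [71 71 69]
365 320 [ 25.4 -67.9 337.5] [13 11 12]
262 345 [ 65.6 -66.7 354.2] [13 14 16]
252 310 [ 71.1 -73.8 340. ] [74 74 70]
```

View pics/w3z.png

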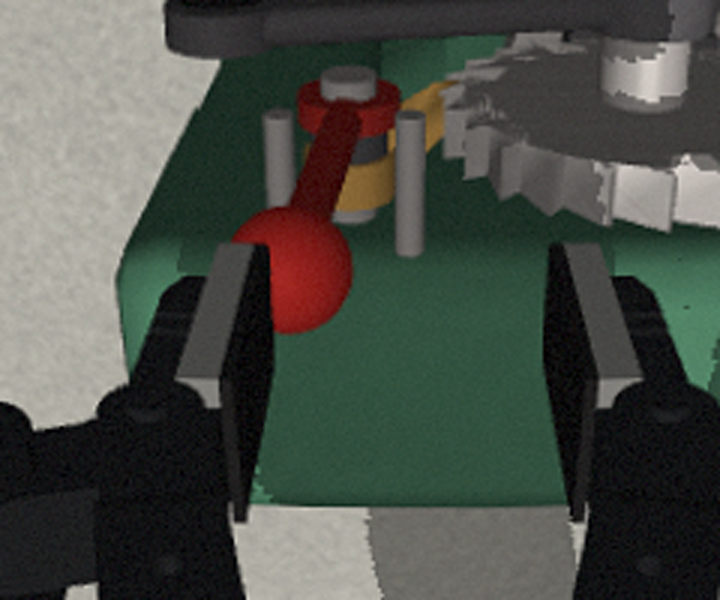

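```bash
python3 - <<'E'
from h import *
c=dict(np.load('pics/w2.npz'));Q=wcloud(c)
for v in range(292,360,5): print(v,[Q[v,u].round(0).tolist() for u in (256,262,268)])
print(w2p(c['pose'][:3,3]))
E
```

```text
292 [[157.0, 87.0, 1.0], [148.0, 87.0, 1.0], [104.0, -35.0, 245.0]]
297 [[158.0, 95.0, 1.0], [107.0, -34.0, 251.0], [103.0, -36.0, 254.0]]
302 [[97.0, -72.0, 329.0], [94.0, -72.0, 328.0], [92.0, -72.0, 327.0]]
307 [[96.0, -72.0, 333.0], [94.0, -73.0, 333.0], [92.0, -70.0, 329.0]]
312 [[95.0, -73.0, 338.0], [93.0, -73.0, 338.0], [92.0, -68.0, 329.0]]
317 [[95.0, -72.0, 340.0], [93.0, -72.0, 341.0], [92.0, -66.0, 330.0]]
322 [[95.0, -72.0, 344.0], [92.0, -73.0, 345.0], [92.0, -64.0, 330.0]]
327 [[94.0, -73.0, 349.0], [92.0, -72.0, 347.0], [92.0, -62.0, 331.0]]
332 [[93.0, -73.0, 352.0], [92.0, -70.0, 348.0], [92.0, -59.0, 331.0]]
337 [[93.0, -73.0, 355.0], [92.0, -68.0, 348.0], [92.0, -58.0, 333.0]]
342 [[93.0, -73.0, 358.0], [92.0, -66.0, 349.0], [92.0, -58.0, 336.0]]
347 [[92.0, -72.0, 361.0], [92.0, -65.0, 350.0], [92.0, -55.0, 337.0]]
352 [[93.0, -70.0, 361.0], [92.0, -63.0, 350.0], [92.0, -54.0, 338.0]]
357 [[93.0, -68.0, 361.0], [92.0, -63.0, 354.0], [92.0, -51.0, 338.0]]
[  71.46075261 -145.33178421  464.42040837]
```

Emit:
{"name": "play_rows", "arguments": {"motion": [[[0,0,-0.03],[0,0,0]],[[0,0,-0.05],[0,0,0]],[[-0.005,-0.04,-0.05],[0,0,0]],[[-0.005,-0.045,-0.05],[0,0,0]],[[-0.005,-0.045,0],[0,0,0]],[[-0.005,-0.045,0.04],[0,0,0]],[[-0.005,-0.045,0.06],[0,0,0]],[[-0.005,-0.045,0.06],[0,0,0]]]}}

```text
t: 5.05
eef_pos: [0.5451, 0.1333, 0.2734]
tool_rot: [0.0, 0.996, 0.095, 0.001]
contact_force: [-0.5, 0.0, 0.2]
gripper_width: 0.467
```

```bash
python3 - <<'E'
from h import *
st(); c=shot('wrist','w4');st(); row(p2w([30,-61.5,272]))
Q=wcloud(c);px=c['pixels'].astype(int)
r=(px[...,0]>90)&(px[...,1]<60)&(px[...,2]<60)&(Q[...,2]>300)&(abs(Q[...,0])<150)&(Q[...,2]<340);print(r.sum(),Q[r].mean(0),np.percentile(Q[r],[2,98],axis=0).round(1).tolist())
for v in range(292,330,5): print(v,[Q[v,u].round(0).tolist() for u in (256,262,268)])
E
```

```text
t 5.05 press TCP [ 63.9 -61.2 273.4] F press [0.09 0.49 0.22] tau [-0.02  0.05 -0.05] w 0.467 err [ 0.    -0.001  0.001] q [ 0.02  0.26 -0.45  1.72  0.12  1.18 -1.84]
t 5.1 press TCP [ 64.2 -61.8 274.4] F press [0.64 0.44 0.42] tau [-0.02 -0.03 -0.01] w 0.468 err [ 0.    -0.003  0.001] q [ 0.02  0.26 -0.45  1.72  0.12  1.18 -1.84]
[-0.0008, 0.0854, 0.006] [0.0, -0.0004, 0.0002]
1753 [ 64.10769363 -66.00103853 325.35472326] [[55.6, -72.2, 320.0], [72.5, -57.2, 329.0]]
292 [[102.0, -36.0, 228.0], [98.0, -37.0, 231.0], [94.0, -38.0, 231.0]]
297 [[101.0, -37.0, 237.0], [97.0, -38.0, 238.0], [93.0, -38.0, 239.0]]
302 [[88.0, -71.0, 307.0], [85.0, -71.0, 307.0], [83.0, -71.0, 307.0]]
307 [[87.0, -71.0, 312.0], [85.0, -72.0, 313.0], [83.0, -69.0, 308.0]]
312 [[86.0, -72.0, 318.0], [84.0, -72.0, 317.0], [83.0, -67.0, 308.0]]
317 [[86.0, -71.0, 320.0], [84.0, -70.0, 318.0], [83.0, -65.0, 309.0]]
322 [[86.0, -71.0, 323.0], [83.0, -71.0, 323.0], [83.0, -63.0, 310.0]]
327 [[85.0, -71.0, 327.0], [83.0, -71.0, 327.0], [83.0, -61.0, 310.0]]
```

View pics/w4.png

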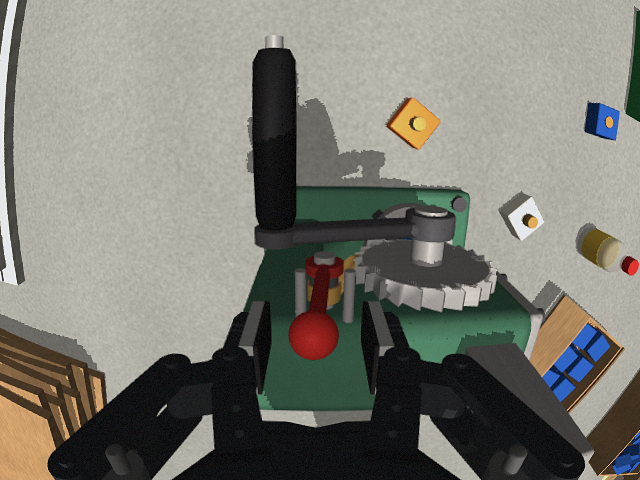

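Emit:
{"name": "play_rows", "arguments": {"motion": [[[0,0.015,0.002],[0,0,0]],[[0,0.025,0.002],[0,0,0]],[[0,0.035,0.002],[0,0,0]],[[0,0.045,0.002],[0,0,0]],[[0,0.055,0.002],[0,0,0]],[[0,0.063,0.002],[0,0,0]],[[0,0.07,0.002],[0,0,0]],[[0,0.07,0.002],[0,0,0]]]}}

```text
t: 5.9
eef_pos: [0.551, 0.1055, 0.2735]
tool_rot: [0.0, 0.996, 0.094, 0.001]
contact_force: [0.4, 0.6, 1.2]
gripper_width: 0.465
```

```bash
cat >> h.py <<'E'
def ball(c):
    Q=wcloud(c);px=c['pixels'].astype(int)
    r=(px[...,0]>90)&(px[...,1]<60)&(px[...,2]<60)&(Q[...,2]>300)&(abs(Q[...,0])<150)&(Q[...,2]<340);print('ball',r.sum(),Q[r].mean(0).round(1),np.percentile(Q[r],[2,98],axis=0).round(1).tolist())
E
python3 - <<'E'
from h import *
st(); c=shot('wrist','w5');ball(c)
E
```

```text
t 5.9 press TCP [ 35.5 -61.8 273.5] F press [ 0.52 -0.46  1.18] tau [ 0.08 -0.04 -0.03] w 0.465 err [ 0.001 -0.003  0.   ] q [ 0.06  0.26 -0.43  1.73  0.12  1.18 -1.79]
ball 1727 [ 44.4 -65.9 324.2] [[36.1, -72.1, 318.6], [52.9, -57.4, 328.0]]
```

Emit:
{"name": "play_rows", "arguments": {"motion": [[[0,0.004,0],[0,0,0]],[[0,0.009,0],[0,0,0]],[[0,0.013,0],[0,0,0]],[[0,0.013,0],[0,0,0]],[[0,0.013,0],[0,0,0]]]}}

```text
t: 6.45
eef_pos: [0.5517, 0.1002, 0.2732]
tool_rot: [0.0, 0.996, 0.094, 0.001]
contact_force: [0.6, 1.7, -1.2]
gripper_width: 0.471
```

```bash
python3 - <<'E'
from h import *
st(); c=shot('wrist','w6');ball(c)
E
```

```text
t 6.45 press TCP [ 30.2 -61.5 273.2] F press [ 1.6  -0.91 -1.16] tau [ 0.22  0.03 -0.01] w 0.471 err [ 0.001 -0.002  0.   ] q [ 0.06  0.26 -0.43  1.73  0.12  1.18 -1.78]
ball 1724 [ 39.1 -65.9 323. ] [[30.7, -72.0, 317.3], [47.8, -57.2, 326.7]]
```

View pics/w6.png

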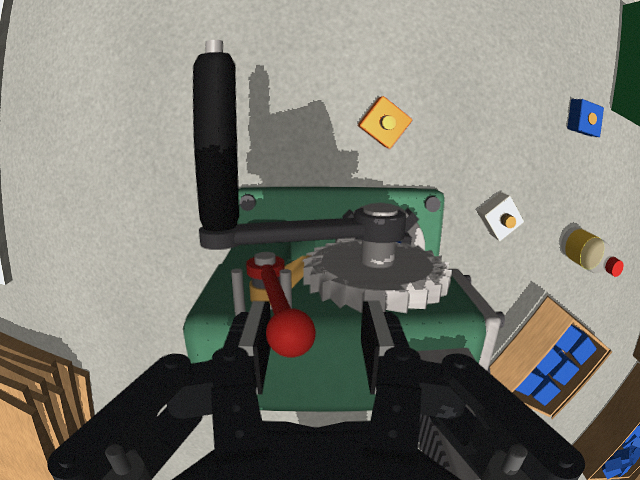

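Emit:
{"name": "play_rows", "arguments": {"motion": [[[0,-0.008,0],[0,0,0]],[[0,-0.012,-0.04],[0,0,0]],[[0,-0.012,-0.12],[0,0,0]],[[0.0,-0.012,-0.2],[0,0,0]],[[0.08,-0.06,-0.22],[0,0,0]],[[0.16,-0.12,-0.2],[0,0,0]],[[0.191,-0.14,-0.12],[0,0,0]],[[0.191,-0.14,-0.03],[0,0,0]]]}}

```text
t: 7.3
eef_pos: [0.6178, 0.1722, 0.2851]
tool_rot: [-0.0, 0.995, 0.095, 0.002]
contact_force: [0.5, 0.4, -0.6]
gripper_width: 0.47
```

Emit:
{"name": "play_rows", "arguments": {"motion": [[[0,0,0],[0,0,0]],[[0,0,0],[0,0,0]]], "fingers": 60}}

```text
t: 7.5
eef_pos: [0.6178, 0.1721, 0.2854]
tool_rot: [-0.0, 0.995, 0.095, 0.002]
contact_force: [-0.4, -0.3, 0.3]
gripper_width: 0.7
```

```bash
python3 - <<'E'
from h import *
st(); c=shot('wrist','w7');ball(c);row(p2w([86,-138,200]))
Q=wcloud(c);px=c['pixels'].astype(int)
k=(px.max(-1)<70)&(abs(Q[...,0]-86)<25)&(Q[...,1]<-95)&(Q[...,1]>-175)&(Q[...,2]>220)&(Q[...,2]<265);print('grip',np.median(Q[k],0),np.percentile(Q[k],[2,98],axis=0))
E
```

```text
t 7.5 press TCP [  88.5 -139.9  285.4] F press [-0.25  0.43  0.35] tau [-0.04 -0.02 -0.02] w 0.7 err [-0.    -0.004  0.003] q [-0.05  0.4  -0.44  1.52  0.17  1.26 -1.89]h.py:28: RuntimeWarning: Mean of empty slice.
  r=(px[...,0]>90)&(px[...,1]<60)&(px[...,2]<60)&(Q[...,2]>300)&(abs(Q[...,0])<150)&(Q[...,2]<340);print('ball',r.sum(),Q[r].mean(0).round(1),np.percentile(Q[r],[2,98],axis=0).round(1).tolist())
  ret = um.true_divide(
Traceback (most recent call last):
  File "h.py", line 28, in ball
    r=(px[...,0]>90)&(px[...,1]<60)&(px[...,2]<60)&(Q[...,2]>300)&(abs(Q[...,0])<150)&(Q[...,2]<340);print('ball',r.sum(),Q[r].mean(0).round(1),np.percentile(Q[r],[2,98],axis=0).round(1).tolist())
                                                                                                                                                ~~~~~~~~~~~~~^^^^^^^^^^^^^^^^^^^^
IndexError: index -1 is out of bounds for axis 0 with size 0
```

View pics/w7.png

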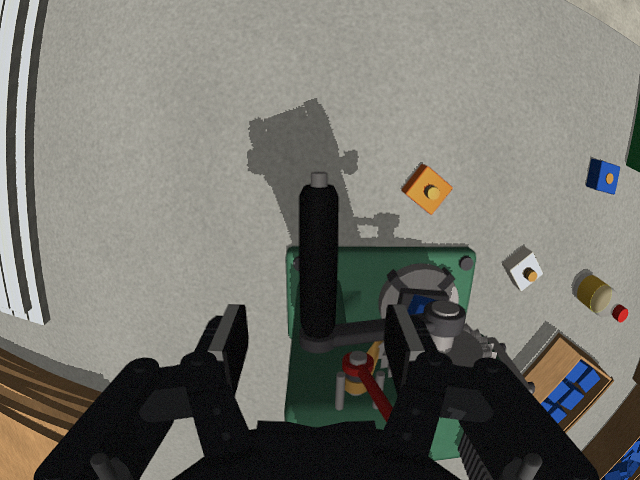

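```bash
python3 - <<'E'
from h import *
row(p2w([86,-138,200]))
c=dict(np.load('pics/w7.npz'))
Q=wcloud(c);px=c['pixels'].astype(int)
k=(px.max(-1)<70)&(abs(Q[...,0]-86)<25)&(Q[...,1]<-95)&(Q[...,1]>-175)&(Q[...,2]>220)&(Q[...,2]<265);print('grip',np.median(Q[k],0),np.percentile(Q[k],[2,98],axis=0))
E
```

```text
[-0.008, 0.0065, 0.2172] [-0.0001, -0.001, 0.0004]
grip [  86.26609649 -139.12599715  246.76312887] [[  74.78544949 -173.6392757   238.52344832]
 [  97.72089496  -97.03385613  249.16823351]]
```

Emit:
{"name": "play_rows", "arguments": {"motion": [[[-0.005,0.006,0.04],[0,0,0]],[[-0.005,0.006,0.1],[0,-0.001,0]],[[-0.005,0.006,0.16],[0,-0.001,0]],[[-0.005,0.006,0.2],[0,-0.001,0]],[[-0.005,0.006,0.215],[0,-0.001,0]],[[-0.005,0.006,0.215],[0,-0.001,0]]]}}

```text
t: 8.15
eef_pos: [0.6178, 0.1697, 0.2015]
tool_rot: [-0.0, 0.995, 0.095, 0.0]
contact_force: [0.1, 0.3, 0.3]
gripper_width: 0.701
```

```bash
python3 - <<'E'
from h import *
st(); c=shot('wrist','w8');row(p2w([86,-138,189]))
Q=wcloud(c)
for v in range(296,340,6): print(v,[(u,Q[v,u].round(0).tolist()) for u in (238,244,248,320,385,395)])
E
```

```text
t 8.15 press TCP [  86.1 -139.4  201.5] F press [ 0.25 -0.18  0.26] tau [-0.03  0.03 -0.02] w 0.701 err [-0.    -0.001  0.002] q [-0.05  0.46 -0.43  1.62  0.21  1.1  -1.92]
[-0.0046, 0.0006, 0.0328] [-0.0001, -0.0003, 0.0003]
296 [(238, [173.0, -31.0, 1.0]), (244, [166.0, -31.0, 1.0]), (248, [162.0, -31.0, 0.0]), (320, [84.0, -159.0, 248.0]), (385, [14.0, -48.0, 33.0]), (395, [3.0, -48.0, 34.0])]
302 [(238, [174.0, -23.0, 0.0]), (244, [167.0, -24.0, 1.0]), (248, [162.0, -23.0, 0.0]), (320, [84.0, -156.0, 248.0]), (385, [13.0, -41.0, 33.0]), (395, [2.0, -41.0, 32.0])]
308 [(238, [117.0, -149.0, 241.0]), (244, [115.0, -147.0, 237.0]), (248, [163.0, -15.0, -0.0]), (320, [84.0, -153.0, 248.0]), (385, [13.0, -34.0, 33.0]), (395, [53.0, -150.0, 241.0])]
314 [(238, [116.0, -149.0, 246.0]), (244, [115.0, -145.0, 238.0]), (248, [164.0, -7.0, -0.0]), (320, [83.0, -151.0, 248.0]), (385, [12.0, -27.0, 33.0]), (395, [54.0, -150.0, 246.0])]
320 [(238, [115.0, -148.0, 248.0]), (244, [115.0, -143.0, 240.0]), (248, [164.0, 0.0, 1.0]), (320, [83.0, -148.0, 248.0]), (385, [11.0, -19.0, 33.0]), (395, [55.0, -150.0, 251.0])]
326 [(238, [116.0, -145.0, 249.0]), (244, [115.0, -141.0, 241.0]), (248, [165.0, 9.0, 1.0]), (320, [83.0, -146.0, 248.0]), (385, [55.0, -137.0, 235.0]), (395, [55.0, -148.0, 252.0])]
332 [(238, [115.0, -145.0, 252.0]), (244, [115.0, -139.0, 242.0]), (248, [166.0, 18.0, -0.0]), (320, [83.0, -143.0, 248.0]), (385, [55.0, -134.0, 235.0]), (395, [55.0, -145.0, 253.0])]
338 [(238, [115.0, -142.0, 253.0]), (244, [115.0, -135.0, 242.0]), (248, [166.0, 26.0, -0.0]), (320, [83.0, -139.0, 247.0]), (385, [55.0, -133.0, 239.0]), (395, [55.0, -144.0, 255.0])]
```

View pics/w8.png

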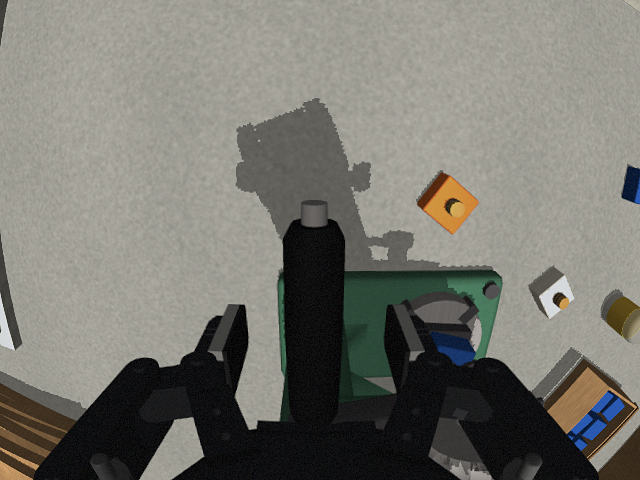

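Emit:
{"name": "play_rows", "arguments": {"motion": [[[0,0,0.02],[0,0,0]],[[0,0,0.031],[0,0,0]],[[0,0,0.031],[0,0,0]]]}}

```text
t: 8.5
eef_pos: [0.6179, 0.1698, 0.1892]
tool_rot: [-0.0, 0.995, 0.095, 0.001]
contact_force: [-0.0, 0.6, 0.1]
gripper_width: 0.698
```

Emit:
{"name": "play_rows", "arguments": {"motion": [[[0,0,0],[0,0,0]],[[0,0,0],[0,0,0]],[[0,0,0],[0,0,0]],[[0,0,0],[0,0,0]],[[0,0,0],[0,0,0]],[[0,0,0],[0,0,0]]], "fingers": 8, "grip_force": 30}}

```text
t: 9.1
eef_pos: [0.6179, 0.1706, 0.1894]
tool_rot: [-0.001, 0.995, 0.095, 0.001]
contact_force: [0.2, 2.6, -0.2]
gripper_width: 0.27
```

```bash
python3 - <<'E'
from h import *
st(); c=shot('wrist','w9');st()
E
```

```text
t 9.1 press TCP [  87.  -139.7  189.4] F press [ 2.47 -0.66 -0.2 ] tau [ 0.72  0.07 -0.11] w 0.27 err [-0.001 -0.002  0.003] q [-0.05  0.47 -0.43  1.64  0.21  1.08 -1.92]
t 9.15 press TCP [  87.  -139.7  189.4] F press [ 3.93 -0.53 -0.09] tau [ 0.75  0.04 -0.05] w 0.271 err [-0.001 -0.002  0.003] q [-0.05  0.47 -0.43  1.64  0.21  1.08 -1.92]
```

View pics/w9.png

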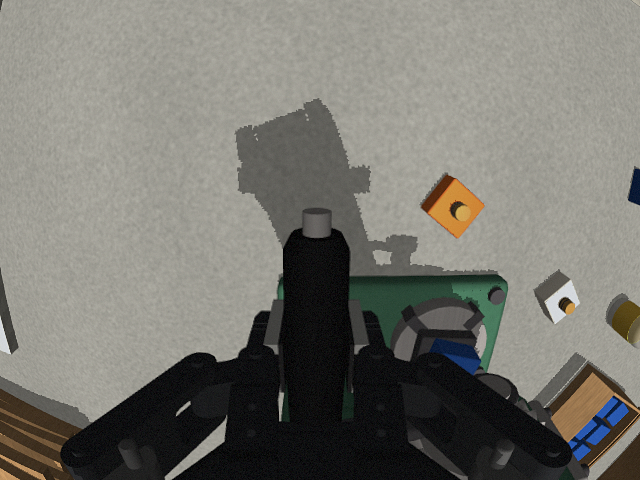

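Emit:
{"name": "play_rows", "arguments": {"motion": [[[0,-0.0012,0.006],[0,0,0]],[[0,-0.0024,0.012],[0,0,0]],[[0,-0.0035,0.019],[0,0,0]],[[0,-0.0045,0.026],[0,0,0]],[[0,-0.005,0.032],[0,0,0]],[[0,-0.0055,0.037],[0,0,0]],[[0,-0.0055,0.037],[0,0,0]]]}}

```text
t: 9.85
eef_pos: [0.6175, 0.1726, 0.1742]
tool_rot: [-0.001, 0.995, 0.095, 0.001]
contact_force: [-1.4, 1.8, 1.6]
gripper_width: 0.273
```

```bash
python3 - <<'E'
from h import *
st(); c=shot('wrist','w10');st();shot('side','s10');c=shot('top','t10')
W=(cloud(c)-O)@R.T*1000;x,y,z=np.moveaxis(W,-1,0);m=(abs(x+45)<25)&(abs(y)<25)&(z>350);print('ramtop',m.sum(),np.median(W[m],0),np.percentile(z[m],[50,95]) if m.sum() else 0)
I=cv2.imread('pics/t10.png')[140:320,180:360];cv2.imwrite('pics/t10z.png',cv2.resize(I,None,fx=3.3,fy=3.3,interpolation=cv2.INTER_CUBIC))
I=cv2.imread('pics/w10.png')[300:480,300:640];cv2.imwrite('pics/w10z.png',cv2.resize(I,None,fx=2.3,fy=2.3,interpolation=cv2.INTER_CUBIC))
E
```

```text
t 9.85 press TCP [  89.  -139.6  174.2] F press [2.07 1.01 1.59] tau [ 0.18  0.19 -0.02] w 0.273 err [-0.001 -0.001  0.003] q [-0.06  0.48 -0.43  1.65  0.22  1.05 -1.93]
t 9.9 press TCP [  89.  -139.6  174.4] F press [1.92 0.87 2.08] tau [ 0.28  0.24 -0.04] w 0.265 err [-0.001 -0.001  0.003] q [-0.06  0.48 -0.43  1.65  0.22  1.05 -1.93]
ramtop 487 [-44.0097868   -1.33031496 366.29371783] [366.29371783 369.58441162]
```

View pics/t10z.png

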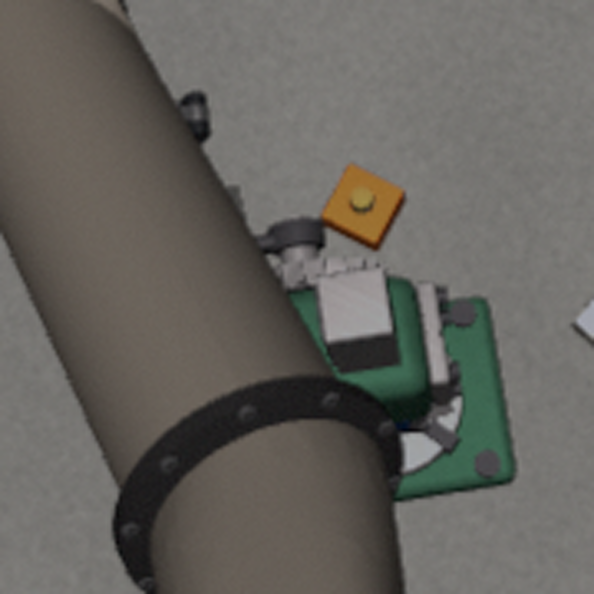

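View pics/w10z.png

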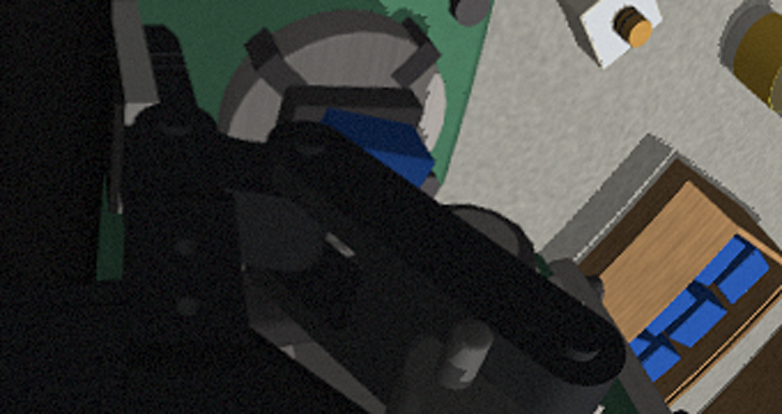

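Emit:
{"name": "play_rows", "arguments": {"motion": [[[0,0,0.005],[0,0,0]],[[0,0,0.01],[0,0,0]],[[0,0,0.01],[0,0,0]],[[0,0,0.01],[0,0,0]]]}}

```text
t: 10.4
eef_pos: [0.6175, 0.1727, 0.1705]
tool_rot: [-0.001, 0.995, 0.095, 0.001]
contact_force: [-1.6, 1.2, 2.0]
gripper_width: 0.272
```

```bash
cat >> h.py <<'E'
CX,CZ,RR=-10.6,167.6,100.
def arc(ths):
    o,p,r=cur(); q=w2p(p); th0=np.arctan2(q[2]-CZ,q[0]-CX); print('theta now',round(th0,3),'rad',round(np.hypot(q[2]-CZ,q[0]-CX),1))
    for th in ths:
        t=p2w([CX+RR*np.cos(th),-139.6,CZ+RR*np.sin(th)]); s=r.inv().apply(t-p)/.4; print(round(th,3),np.round(s,4).tolist())
def avgF(n=5):
    F=[]
    for i in range(n): F.append(R@bot.get_obs()['contact_force']); bot.read_camera('top')
    F=np.array(F);print('F',F.mean(0).round(2),F.std(0).round(2))
def ram():
    c=bot.read_camera('top'); W=(cloud(c)-O)@R.T*1000;x,y,z=np.moveaxis(W,-1,0);m=(abs(x+45)<14)&(abs(y)<14)&(z>315);print('ramtop',m.sum(),z[m].mean().round(2))
E
python3 - <<'E'
from h import *
st();avgF();ram();arc([.05,.1,.15,.2,.25,.3,.35,.4]);row(p2w([0,0,0]))
E
```

```text
t 10.4 press TCP [  89.2 -139.6  170.5] F press [1.51 1.32 1.99] tau [ 0.41  0.23 -0.1 ] w 0.272 err [-0.001 -0.001  0.003] q [-0.06  0.49 -0.43  1.65  0.22  1.05 -1.93]
F [2.17 0.99 1.96] [0.59 0.52 0.35]
ramtop 263 367.21
theta now 0.03 rad 99.8
0.05 [-0.0001, -0.0003, -0.005]
0.1 [-0.0001, 0.0006, -0.0174]
0.15 [-0.0001, 0.0021, -0.0298]
0.2 [-0.0001, 0.0043, -0.0421]
0.25 [-0.0001, 0.0071, -0.0543]
0.3 [-0.0001, 0.0105, -0.0664]
0.35 [-0.0001, 0.0144, -0.0782]
0.4 [-0.0001, 0.019, -0.0898]
[-0.3503, 0.2225, 0.4258] [-0.0002, -0.0002, 0.0004]
```

Emit:
{"name": "play_rows", "arguments": {"motion": [[[0,0,-0.005],[0,0,0]],[[0,0.0005,-0.0175],[0,0,0]],[[0,0.002,-0.03],[0,0,0]],[[0,0.0035,-0.036],[0,0,0]],[[0,0.0045,-0.042],[0,0,0]],[[0,0.0055,-0.048],[0,0,0]],[[0,0.007,-0.0545],[0,0,0]],[[0,0.007,-0.0545],[0,0,0]]]}}

```text
t: 11.5
eef_pos: [0.618, 0.1699, 0.1929]
tool_rot: [-0.001, 0.995, 0.095, 0.001]
contact_force: [-1.8, 1.9, 2.6]
gripper_width: 0.27
```

```bash
python3 - <<'E'
from h import *
st();avgF(3);ram();arc([.3,.35,.4,.45,.5,.55,.6,.65])
c=dict(np.load('pics/top0.npz'));W=(cloud(c)-O)@R.T*1000;x,y,z=np.moveaxis(W,-1,0);m=(abs(x+45)<14)&(abs(y)<14)&(z>315);print('ramtop0',m.sum(),z[m].mean().round(2))
E
```

```text
t 11.5 press TCP [  86.2 -139.7  192.9] F press [2.16 1.42 2.57] tau [ 0.3   0.29 -0.  ] w 0.27 err [-0.001 -0.002  0.003] q [-0.05  0.47 -0.43  1.63  0.21  1.09 -1.92]
F [1.83 1.15 3.03] [0.47 0.23 0.44]
ramtop 263 363.79
theta now 0.25 rad 100.0
0.3 [-0.0002, 0.0034, -0.012]
0.35 [-0.0002, 0.0074, -0.0238]
0.4 [-0.0002, 0.012, -0.0355]
0.45 [-0.0001, 0.0171, -0.0469]
0.5 [-0.0001, 0.0228, -0.058]
0.55 [-0.0001, 0.0291, -0.0688]
0.6 [-0.0002, 0.0358, -0.0793]
0.65 [-0.0002, 0.0431, -0.0895]
ramtop0 261 364.24
```

Emit:
{"name": "play_rows", "arguments": {"motion": [[[0,0.0034,-0.012],[0,0,0]],[[0,0.0074,-0.024],[0,0,0]],[[0,0.012,-0.0355],[0,0,0]],[[0,0.017,-0.047],[0,0,0]],[[0,0.023,-0.058],[0,0,0]],[[0,0.029,-0.069],[0,0,0]],[[0,0.036,-0.079],[0,0,0]],[[0,0.043,-0.0895],[0,0,0]]]}}

```text
t: 12.5
eef_pos: [0.6212, 0.1531, 0.2287]
tool_rot: [-0.001, 0.995, 0.096, 0.001]
contact_force: [-1.8, 2.9, 4.6]
gripper_width: 0.271
```

```bash
python3 - <<'E'
from h import *
st();ram();arc(np.arange(.7,1.41,.1))
E
```

```text
t 12.5 press TCP [  69.1 -139.6  228.7] F press [3.23 1.25 4.58] tau [ 0.53  0.51 -0.03] w 0.271 err [-0.002 -0.002  0.003] q [-0.02  0.43 -0.43  1.6   0.19  1.15 -1.88]
ramtop 259 357.66
theta now 0.663 rad 100.3
0.7 [-0.0003, 0.0064, -0.0066]
0.8 [-0.0003, 0.0235, -0.0249]
0.9 [-0.0003, 0.0422, -0.0414]
1.0 [-0.0003, 0.0625, -0.056]
1.1 [-0.0003, 0.0842, -0.0684]
1.2 [-0.0004, 0.107, -0.0787]
1.3 [-0.0004, 0.1307, -0.0866]
1.4 [-0.0004, 0.1551, -0.0921]
```

Emit:
{"name": "play_rows", "arguments": {"motion": [[[0,0.0064,-0.0066],[0,0,0]],[[0,0.0235,-0.025],[0,0,0]],[[0,0.042,-0.0414],[0,0,0]],[[0,0.0625,-0.056],[0,0,0]],[[0,0.084,-0.0684],[0,0,0]],[[0,0.107,-0.0787],[0,0,0]],[[0,0.13,-0.0866],[0,0,0]],[[0,0.155,-0.092],[0,0,0]]]}}

```text
t: 13.35
eef_pos: [0.6334, 0.0887, 0.2675]
tool_rot: [0.001, 0.996, 0.094, 0.001]
contact_force: [-4.4, -2.0, 6.9]
gripper_width: 0.268
```

```bash
python3 - <<'E'
from h import *
st();ram();arc(np.arange(1.4,1.86,.06))
E
```

```text
t 13.35 press TCP [   3.7 -139.5  267.5] F press [-1.13  4.73  6.91] tau [-0.41  0.7   0.01] w 0.268 err [ 0.001 -0.002  0.001] q [ 0.07  0.4  -0.42  1.55  0.17  1.22 -1.76]
ramtop 492 711.08
theta now 1.459 rad 100.8
1.4 [-0.0001, -0.0144, 0.004]
1.46 [-0.0, 0.0005, 0.002]
1.52 [0.0, 0.0154, 0.0008]
1.58 [0.0, 0.0304, 0.0006]
1.64 [0.0001, 0.0454, 0.0012]
1.7 [0.0001, 0.0603, 0.0027]
1.76 [0.0001, 0.0751, 0.0052]
1.82 [0.0002, 0.0897, 0.0085]
```

```bash
sed -i 's/^CX,CZ,RR=.*/CX,CZ,RR=-10.6,168.8,100./' h.py; python3 - <<'E'
from h import *
st();arc(np.arange(1.5,1.93,.06))
E
```

```text
t 13.4 press TCP [   0.6 -139.6  267.8] F press [-3.87  5.8  12.94] tau [-0.73  1.1   0.11] w 0.27 err [ 0.003 -0.002 -0.002] q [ 0.07  0.4  -0.41  1.55  0.17  1.23 -1.76]
theta now 1.458 rad 99.6
1.5 [0.0, 0.0104, -0.0019]
1.56 [0.0, 0.0254, -0.0025]
1.62 [0.0001, 0.0404, -0.0021]
1.68 [0.0001, 0.0554, -0.0009]
1.74 [0.0001, 0.0702, 0.0013]
1.8 [0.0002, 0.0849, 0.0043]
1.86 [0.0002, 0.0994, 0.0082]
1.92 [0.0002, 0.1136, 0.0129]
```

```bash
python3 - <<'E'
from h import *
c=shot('wrist','w11');shot('side','s11');st()
E
```

```text
t 13.5 press TCP [   1.8 -139.6  267.7] F press [-2.27  4.67 10.01] tau [-0.64  0.92  0.05] w 0.268 err [ 0.003 -0.002 -0.002] q [ 0.07  0.4  -0.41  1.55  0.17  1.22 -1.76]
```

View pics/w11.png

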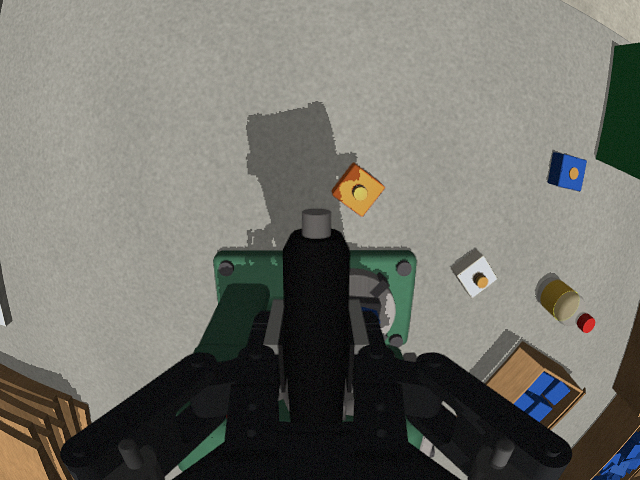

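View pics/s11.png

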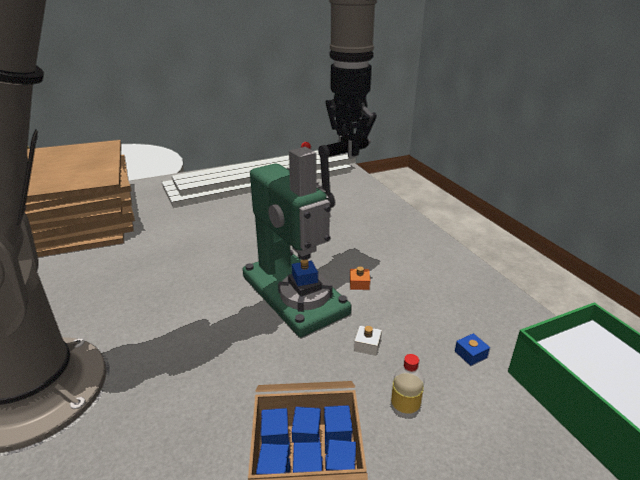

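```bash
python3 - <<'E'
from h import *
st();arc(np.arange(1.5,1.79,.04))
E
```

```text
t 13.5 press TCP [   1.8 -139.6  267.7] F press [-2.27  4.67 10.01] tau [-0.64  0.92  0.05] w 0.268 err [ 0.003 -0.002 -0.002] q [ 0.07  0.4  -0.41  1.55  0.17  1.22 -1.76]
theta now 1.446 rad 99.7
1.5 [0.0001, 0.0133, -0.002]
1.54 [0.0001, 0.0233, -0.0025]
1.58 [0.0002, 0.0333, -0.0026]
1.62 [0.0002, 0.0433, -0.0022]
1.66 [0.0002, 0.0532, -0.0015]
1.7 [0.0002, 0.0632, -0.0004]
1.74 [0.0002, 0.0731, 0.0011]
1.78 [0.0002, 0.0829, 0.003]
```

Emit:
{"name": "play_rows", "arguments": {"motion": [[[0,0.008,-0.0025],[0,0,0]],[[0,0.016,-0.0035],[0,0,0]],[[0,0.025,-0.004],[0,0,0]],[[0,0.0345,-0.004],[0,0,0]],[[0,0.044,-0.0035],[0,0,0]],[[0,0.0535,-0.003],[0,0,0]],[[0,0.0632,-0.0018],[0,0,0]],[[0,0.0632,-0.0018],[0,0,0]]]}}

```text
t: 14.3
eef_pos: [0.6384, 0.061, 0.268]
tool_rot: [0.002, 0.996, 0.093, 0.001]
contact_force: [1.1, -3.4, -2.9]
gripper_width: 0.267
```

```bash
python3 - <<'E'
from h import *
st();avgF(3);c=shot('side','s12');arc(np.arange(1.74,2.1,.04))
I=cv2.imread('pics/s12.png')[225:305,260:350];cv2.imwrite('pics/s12z.png',cv2.resize(I,None,fx=6,fy=6,interpolation=cv2.INTER_CUBIC))
E
```

```text
t 14.3 press TCP [ -24.5 -139.3  268. ] F press [-3.57 -0.45 -2.86] tau [-0.65 -0.17  0.13] w 0.267 err [ 0.004 -0.001 -0.003] q [ 0.1   0.4  -0.41  1.54  0.17  1.23 -1.72]
F [-3.41 -0.39 -3.27] [0.63 0.4  0.29]
theta now 1.698 rad 100.2
1.74 [0.0009, 0.0102, 0.002]
1.78 [0.0009, 0.02, 0.0039]
1.82 [0.0009, 0.0298, 0.0062]
1.86 [0.0009, 0.0394, 0.0089]
1.9 [0.0009, 0.0489, 0.0119]
1.94 [0.0009, 0.0583, 0.0154]
1.98 [0.0009, 0.0675, 0.0192]
2.02 [0.0009, 0.0766, 0.0234]
2.06 [0.001, 0.0855, 0.0279]
2.1 [0.001, 0.0943, 0.0328]
```

View pics/s12z.png

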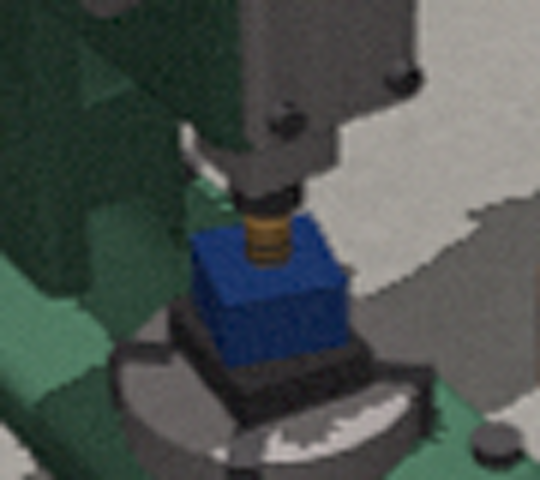

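Emit:
{"name": "play_rows", "arguments": {"motion": [[[0,0.0102,0.002],[0,0,0]],[[0,0.02,0.004],[0,0,0]],[[0,0.03,0.0062],[0,0,0]],[[0,0.0394,0.009],[0,0,0]],[[0,0.049,0.012],[0,0,0]],[[0,0.056,0.0145],[0,0,0]],[[0,0.056,0.0145],[0,0,0]]]}}

```text
t: 15.2
eef_pos: [0.6425, 0.0392, 0.2622]
tool_rot: [0.002, 0.996, 0.093, 0.001]
contact_force: [-0.4, -3.8, -1.7]
gripper_width: 0.266
```

```bash
cat >> h.py <<'E'
def tang(n=3):
    o,p,r=cur(); q=w2p(p); th=np.arctan2(q[2]-CZ,q[0]-CX)
    F=[]
    for i in range(n): F.append(R@bot.get_obs()['contact_force']); bot.read_camera('top')
    F=np.mean(F,0); print('t',round(float(o['t']),2),'th',round(th,4),'tangential',round(-F[0]*np.sin(th)+F[2]*np.cos(th),2),'radial',round(F[0]*np.cos(th)+F[2]*np.sin(th),2),'Fy',round(F[1],2))
E
python3 - <<'E'
from h import *
tang();c=shot('side','s13');arc(np.arange(1.94,2.25,.02))
I=cv2.imread('pics/s13.png')[225:305,260:350];cv2.imwrite('pics/s13z.png',cv2.resize(I,None,fx=6,fy=6,interpolation=cv2.INTER_CUBIC))
E
```

```text
t 15.2 th 1.9401 tangential 3.64 radial -0.12 Fy 0.4
theta now 1.931 rad 100.2
1.94 [0.0009, 0.0021, 0.0012]
1.96 [0.0009, 0.0067, 0.0031]
1.98 [0.0009, 0.0113, 0.005]
2.0 [0.0009, 0.0159, 0.0071]
2.02 [0.0009, 0.0204, 0.0092]
2.04 [0.0009, 0.0248, 0.0115]
2.06 [0.0009, 0.0293, 0.0138]
2.08 [0.0009, 0.0337, 0.0162]
2.1 [0.0009, 0.038, 0.0187]
2.12 [0.0009, 0.0423, 0.0213]
2.14 [0.0009, 0.0465, 0.0239]
2.16 [0.0009, 0.0507, 0.0267]
2.18 [0.0009, 0.0548, 0.0295]
2.2 [0.0009, 0.0589, 0.0324]
2.22 [0.0009, 0.0629, 0.0354]
2.24 [0.0009, 0.0668, 0.0385]
```

View pics/s13z.png

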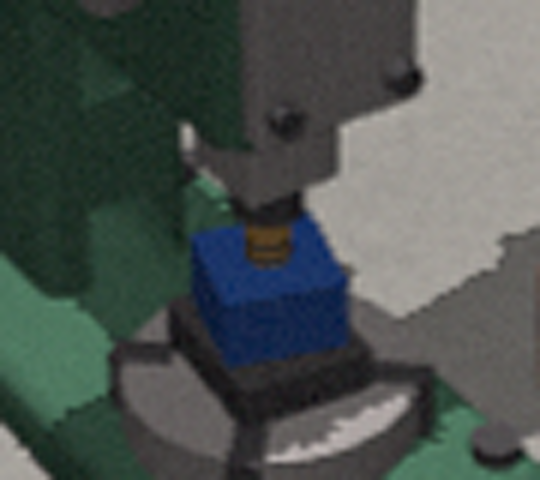

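Emit:
{"name": "play_rows", "arguments": {"motion": [[[0,0.004,0.002],[0,0,0]],[[0,0.0067,0.0031],[0,0,0]],[[0,0.009,0.004],[0,0,0]],[[0,0.0113,0.005],[0,0,0]],[[0,0.0136,0.006],[0,0,0]],[[0,0.0159,0.0071],[0,0,0]],[[0,0.0159,0.0071],[0,0,0]]]}}

```text
t: 16.1
eef_pos: [0.6437, 0.0334, 0.2597]
tool_rot: [0.002, 0.996, 0.093, 0.001]
contact_force: [-0.6, -4.6, -0.9]
gripper_width: 0.273
```

```bash
python3 - <<'E'
from h import *
tang(2);arc(np.arange(2.0,2.09,.01))
E
```

```text
t 16.1 th 2.004 tangential 3.95 radial 1.38 Fy 0.62
theta now 2.003 rad 100.2
2.0 [0.0009, -0.0009, 0.0]
2.01 [0.0009, 0.0013, 0.0011]
2.02 [0.0009, 0.0036, 0.0021]
2.03 [0.0009, 0.0058, 0.0032]
2.04 [0.0009, 0.0081, 0.0044]
2.05 [0.0009, 0.0103, 0.0055]
2.06 [0.0009, 0.0125, 0.0067]
2.07 [0.0009, 0.0147, 0.0079]
2.08 [0.0009, 0.0169, 0.0091]
```

Emit:
{"name": "play_rows", "arguments": {"motion": [[[0,0.002,0.001],[0,0,0]],[[0,0.0045,0.002],[0,0,0]],[[0,0.0068,0.0032],[0,0,0]],[[0,0.009,0.0044],[0,0,0]],[[0,0.009,0.0044],[0,0,0]]]}}

```text
t: 16.7
eef_pos: [0.6444, 0.0296, 0.2578]
tool_rot: [0.002, 0.996, 0.093, 0.001]
contact_force: [-1.2, -4.0, -0.1]
gripper_width: 0.268
```

```bash
python3 - <<'E'
from h import *
tang(2);arc(np.arange(2.05,2.12,.01))
E
```

```text
t 16.7 th 2.0464 tangential 3.79 radial 1.47 Fy 1.33
theta now 2.046 rad 100.2
2.05 [0.0009, 0.0007, 0.0008]
2.06 [0.0009, 0.0029, 0.002]
2.07 [0.0009, 0.0051, 0.0032]
2.08 [0.0009, 0.0073, 0.0044]
2.09 [0.0009, 0.0095, 0.0056]
2.1 [0.0009, 0.0116, 0.0069]
2.11 [0.0009, 0.0138, 0.0082]
2.12 [0.0009, 0.0159, 0.0095]
```

Emit:
{"name": "play_rows", "arguments": {"motion": [[[0,0.0015,0.0008],[0,0,0]],[[0,0.003,0.0016],[0,0,0]],[[0,0.003,0.0016],[0,0,0]]]}}

```text
t: 17.1
eef_pos: [0.6446, 0.0284, 0.2572]
tool_rot: [0.002, 0.996, 0.093, 0.001]
contact_force: [-0.9, -4.8, -0.0]
gripper_width: 0.269
```

```bash
python3 - <<'E'
from h import *
tang(2)
E
```

```text
t 17.1 th 2.0607 tangential 4.06 radial 2.7 Fy 1.46
```

Emit:
{"name": "play_rows", "arguments": {"motion": [[[0,0.0012,0.0007],[0,0,0]],[[0,0.0024,0.0014],[0,0,0]],[[0,0.0024,0.0014],[0,0,0]]]}}

```text
t: 17.5
eef_pos: [0.6448, 0.0273, 0.2566]
tool_rot: [0.002, 0.996, 0.093, 0.001]
contact_force: [-0.6, -3.6, 0.3]
gripper_width: 0.27
```

```bash
python3 - <<'E'
from h import *
tang(2)
E
```

```text
t 17.5 th 2.0732 tangential 3.23 radial 1.83 Fy 1.32
```

Emit:
{"name": "play_rows", "arguments": {"motion": [[[0,0.0012,0.0007],[0,0,0]],[[0,0.0024,0.0013],[0,0,0]],[[0,0.0024,0.0013],[0,0,0]]]}}

```text
t: 17.9
eef_pos: [0.645, 0.0262, 0.256]
tool_rot: [0.002, 0.996, 0.093, 0.001]
contact_force: [-0.1, -4.7, 0.2]
gripper_width: 0.27
```

```bash
python3 - <<'E'
from h import *
tang(3)
E
```

```text
t 17.9 th 2.0852 tangential 3.84 radial 2.02 Fy 1.07
```

Emit:
{"name": "play_rows", "arguments": {"motion": [[[0,0.0012,0.0007],[0,0,0]],[[0,0.0024,0.0014],[0,0,0]],[[0,0.0024,0.0014],[0,0,0]]]}}

```text
t: 18.35
eef_pos: [0.6452, 0.0252, 0.2554]
tool_rot: [0.002, 0.996, 0.093, 0.001]
contact_force: [0.2, -4.3, -0.2]
gripper_width: 0.27
```

```bash
python3 - <<'E'
from h import *
tang(3)
E
```

```text
t 18.35 th 2.0971 tangential 3.82 radial 2.11 Fy 0.99
```

Emit:
{"name": "play_rows", "arguments": {"motion": [[[0,0.0012,0.0007],[0,0,0]],[[0,0.0024,0.0015],[0,0,0]],[[0,0.0024,0.0015],[0,0,0]]]}}

```text
t: 18.8
eef_pos: [0.6454, 0.0242, 0.2548]
tool_rot: [0.002, 0.996, 0.093, 0.001]
contact_force: [-0.4, -5.6, -0.2]
gripper_width: 0.271
```

```bash
python3 - <<'E'
from h import *
tang(3)
E
```

```text
t 18.8 th 2.1097 tangential 3.93 radial 2.07 Fy 1.24
```

Emit:
{"name": "play_rows", "arguments": {"motion": [[[0,0.0012,0.0007],[0,0,0]],[[0,0.0024,0.0015],[0,0,0]],[[0,0.0024,0.0015],[0,0,0]]]}}

```text
t: 19.25
eef_pos: [0.6456, 0.0231, 0.2541]
tool_rot: [0.002, 0.996, 0.093, 0.001]
contact_force: [0.3, -3.8, 0.2]
gripper_width: 0.267
```

```bash
python3 - <<'E'
from h import *
tang(3)
c=shot('side','s14')
I=cv2.imread('pics/s14.png')[225:305,260:350];cv2.imwrite('pics/s14z.png',cv2.resize(I,None,fx=6,fy=6,interpolation=cv2.INTER_CUBIC))
E
```

```text
t 19.25 th 2.1222 tangential 3.25 radial 2.22 Fy 0.98
```

View pics/s14z.png

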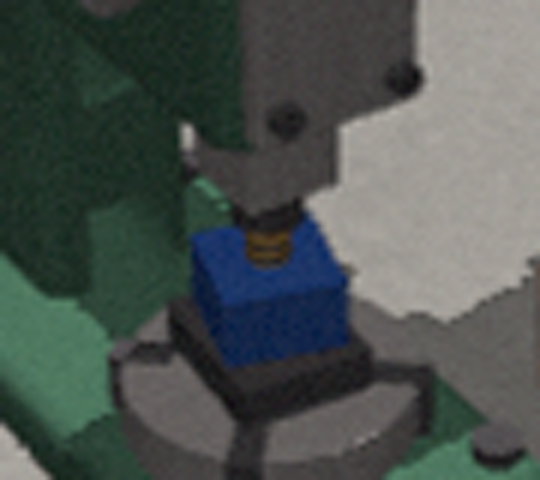

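Emit:
{"name": "play_rows", "arguments": {"motion": [[[0,0.0012,0.0007],[0,0,0]],[[0,0.0024,0.0015],[0,0,0]],[[0,0.0024,0.0015],[0,0,0]]]}}

```text
t: 19.75
eef_pos: [0.6458, 0.022, 0.2535]
tool_rot: [0.002, 0.996, 0.093, 0.001]
contact_force: [0.1, -5.4, -0.8]
gripper_width: 0.268
```

```bash
python3 - <<'E'
from h import *
tang(3)
E
```

```text
t 19.75 th 2.1348 tangential 4.41 radial 1.73 Fy 0.68
```

Emit:
{"name": "play_rows", "arguments": {"motion": [[[0,0.0012,0.0008],[0,0,0]],[[0,0.0024,0.0016],[0,0,0]],[[0,0.0024,0.0016],[0,0,0]]]}}

```text
t: 20.2
eef_pos: [0.646, 0.021, 0.2528]
tool_rot: [0.002, 0.996, 0.093, 0.001]
contact_force: [0.2, -4.3, -0.1]
gripper_width: 0.273
```

```bash
python3 - <<'E'
from h import *
tang(3)
E
```

```text
t 20.2 th 2.147 tangential 3.97 radial 1.99 Fy 0.22
```

Emit:
{"name": "play_rows", "arguments": {"motion": [[[0,0.0012,0.0008],[0,0,0]],[[0,0.0024,0.0016],[0,0,0]],[[0,0.0024,0.0016],[0,0,0]]]}}

```text
t: 20.65
eef_pos: [0.6462, 0.02, 0.2521]
tool_rot: [0.002, 0.996, 0.093, 0.001]
contact_force: [-0.6, -4.7, -0.5]
gripper_width: 0.268
```

```bash
python3 - <<'E'
from h import *
tang(3)
E
```

```text
t 20.65 th 2.1597 tangential 3.99 radial 2.56 Fy 1.36
```

Emit:
{"name": "play_rows", "arguments": {"motion": [[[0,0.0012,0.0008],[0,0,0]],[[0,0.0024,0.0016],[0,0,0]],[[0,0.0024,0.0016],[0,0,0]]]}}

```text
t: 21.1
eef_pos: [0.6463, 0.0189, 0.2514]
tool_rot: [0.002, 0.996, 0.093, 0.001]
contact_force: [-0.2, -4.6, -0.9]
gripper_width: 0.269
```

```bash
python3 - <<'E'
from h import *
tang(3)
E
```

```text
t 21.1 th 2.1726 tangential 3.95 radial 1.97 Fy 0.6
```

Emit:
{"name": "play_rows", "arguments": {"motion": [[[0,0.0012,0.0008],[0,0,0]],[[0,0.0024,0.0016],[0,0,0]],[[0,0.0024,0.0016],[0,0,0]]]}}

```text
t: 21.55
eef_pos: [0.6465, 0.0179, 0.2507]
tool_rot: [0.002, 0.996, 0.093, 0.001]
contact_force: [0.9, -4.4, -0.8]
gripper_width: 0.269
```

```bash
python3 - <<'E'
from h import *
tang(3)
E
```

```text
t 21.55 th 2.1849 tangential 4.07 radial 2.25 Fy 0.49
```

Emit:
{"name": "play_rows", "arguments": {"motion": [[[0,0.0012,0.0008],[0,0,0]],[[0,0.0024,0.0017],[0,0,0]],[[0,0.0024,0.0017],[0,0,0]]]}}

```text
t: 22.0
eef_pos: [0.6467, 0.0169, 0.25]
tool_rot: [0.002, 0.996, 0.093, 0.001]
contact_force: [-1.0, -4.0, -0.4]
gripper_width: 0.27
```

```bash
python3 - <<'E'
from h import *
tang(3)
E
```

```text
t 22.0 th 2.1979 tangential 4.01 radial 1.92 Fy 1.1
```

Emit:
{"name": "play_rows", "arguments": {"motion": [[[0,0.0012,0.0008],[0,0,0]],[[0,0.0023,0.0017],[0,0,0]],[[0,0.0023,0.0017],[0,0,0]]]}}

```text
t: 22.45
eef_pos: [0.6469, 0.0159, 0.2493]
tool_rot: [0.002, 0.996, 0.093, 0.001]
contact_force: [0.4, -5.1, -0.5]
gripper_width: 0.272
```

```bash
python3 - <<'E'
from h import *
tang(3)
c=shot('side','s15')
I=cv2.imread('pics/s15.png')[225:305,260:350];cv2.imwrite('pics/s15z.png',cv2.resize(I,None,fx=6,fy=6,interpolation=cv2.INTER_CUBIC))
for n in('side0','s14','s15'):
    Q=(cloud(dict(np.load(f'pics/{n}.npz')))-O)@R.T*1000; x,y,z=np.moveaxis(Q,-1,0)
    m=(abs(x+45)<15)&(abs(y)<15)&(z>300); zz=z[m]; print(n,np.percentile(zz,[90,97,99.5]))
    d=(abs(x+45)<16)&(abs(y)<16)&(z>100)&(z<160); print(np.histogram(z[d],range(100,162,4)))
E
```

```text
t 22.45 th 2.2101 tangential 4.1 radial 2.19 Fy 0.81
side0 [365.2661295  365.66299586 365.91880904]
(array([17, 14, 13, 35,  2,  0,  0,  0,  0,  0,  0, 13, 10,  0,  0]), array([100, 104, 108, 112, 116, 120, 124, 128, 132, 136, 140, 144, 148,
       152, 156, 160]))
s14 [336.71602983 337.07618771 337.28551822]
(array([24, 13, 12,  0, 17, 19, 10,  5, 13, 26, 23, 20, 25, 11,  0]), array([100, 104, 108, 112, 116, 120, 124, 128, 132, 136, 140, 144, 148,
       152, 156, 160]))
s15 [335.34184687 335.58898701 336.00054241]
(array([21, 15,  7,  3, 23, 17,  7,  9, 17, 21, 19, 19, 23, 16,  0]), array([100, 104, 108, 112, 116, 120, 124, 128, 132, 136, 140, 144, 148,
       152, 156, 160]))
```

View pics/s15z.png

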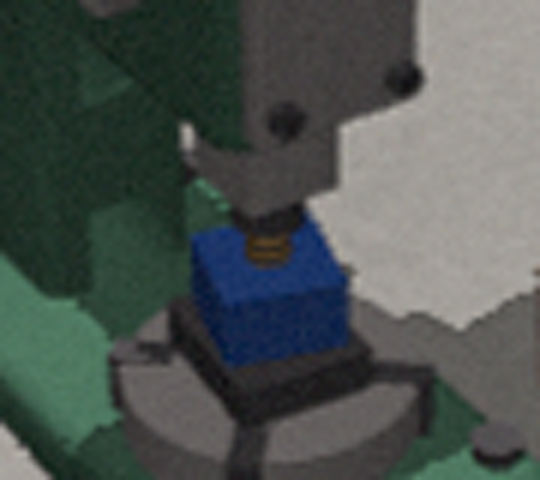

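Emit:
{"name": "play_rows", "arguments": {"motion": [[[0,0.001,0.0007],[0,0,0]],[[0,0.002,0.0014],[0,0,0]],[[0,0.002,0.0014],[0,0,0]]]}}

```text
t: 22.95
eef_pos: [0.647, 0.0151, 0.2486]
tool_rot: [0.002, 0.996, 0.093, 0.001]
contact_force: [-0.9, -3.6, -0.7]
gripper_width: 0.271
```

```bash
python3 - <<'E'
from h import *
tang(3)
E
```

```text
t 22.95 th 2.2201 tangential 3.39 radial 2.06 Fy 1.02
```

Emit:
{"name": "play_rows", "arguments": {"motion": [[[0,0.001,0.0007],[0,0,0]],[[0,0.002,0.0014],[0,0,0]],[[0,0.002,0.0014],[0,0,0]]]}}

```text
t: 23.4
eef_pos: [0.6472, 0.0144, 0.2481]
tool_rot: [0.002, 0.996, 0.093, 0.001]
contact_force: [-0.9, -3.4, -1.2]
gripper_width: 0.27
```

```bash
python3 - <<'E'
from h import *
tang(3)
E
```

```text
t 23.4 th 2.229 tangential 3.42 radial 1.72 Fy 1.15
```

Emit:
{"name": "play_rows", "arguments": {"motion": [[[0,0.001,0.0007],[0,0,0]],[[0,0.002,0.0015],[0,0,0]],[[0,0.002,0.0015],[0,0,0]]]}}

```text
t: 23.85
eef_pos: [0.6473, 0.0141, 0.2478]
tool_rot: [0.002, 0.996, 0.093, 0.001]
contact_force: [-1.3, -2.7, 2.2]
gripper_width: 0.272
```

```bash
python3 - <<'E'
from h import *
tang(4)
E
```

```text
t 23.85 th 2.2335 tangential 0.65 radial 2.81 Fy 1.79
```

Emit:
{"name": "play_rows", "arguments": {"motion": [[[0,0,0],[0,0,0]],[[0,0,0],[0,0,0]],[[0,0,0],[0,0,0]],[[0,0,0],[0,0,0]]]}}

```text
t: 24.45
eef_pos: [0.6473, 0.0141, 0.2478]
tool_rot: [0.002, 0.996, 0.093, 0.001]
contact_force: [-2.0, -2.0, 2.7]
gripper_width: 0.269
```

```bash
python3 - <<'E'
from h import *
tang(4)
E
```

```text
t 24.45 th 2.234 tangential 0.17 radial 3.1 Fy 2.29
```

Tangential load is about 0 and the ram carries its own weight on the insert. I'll open the fingers and retreat straight up.

Emit:
{"name": "play_rows", "arguments": {"motion": [[[0,0,0],[0,0,0]],[[0,0,0],[0,0,0]],[[0,0,0],[0,0,0]],[[0,0,0],[0,0,0]],[[0,0,0],[0,0,0]]], "fingers": 65}}

```text
t: 25.15
eef_pos: [0.6474, 0.0143, 0.2477]
tool_rot: [0.002, 0.996, 0.093, 0.001]
contact_force: [0.2, -0.1, 0.2]
gripper_width: 0.762
```

```bash
python3 - <<'E'
from h import *
st();shot('wrist','w20')
E
```

```text
t 25.15 press TCP [ -72.1 -139.3  247.7] F press [-0.13 -0.16  0.21] tau [ 0.   -0.01 -0.04] w 0.762 err [ 0.004 -0.001 -0.003] q [ 0.16  0.43 -0.39  1.56  0.17  1.19 -1.65]
```

View pics/w20.png

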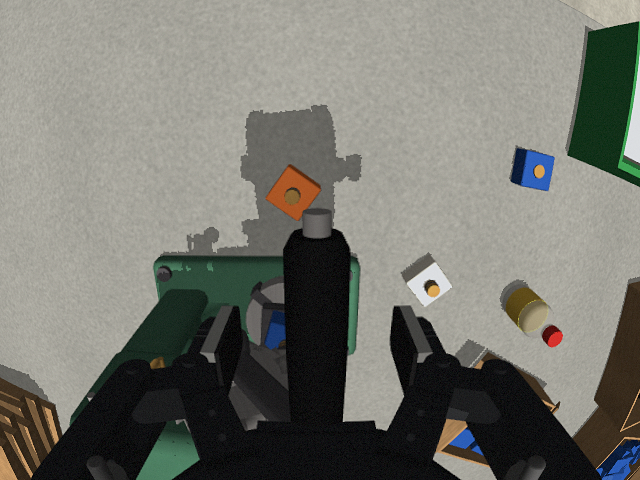

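The grip, at column 317, stands clear between the open pads (inner faces at columns 240 and 392), and the force reads zero. I'll go up and sideways away from the press.

Emit:
{"name": "play_rows", "arguments": {"motion": [[[0,0,-0.06],[0,0,0]],[[0,0,-0.15],[0,0,0]],[[0,0,-0.25],[0,0,0]],[[0.0,0.03,-0.35],[0,0,0]],[[0,0.12,-0.42],[0,0,0]],[[0,0.24,-0.45],[0,0,0]],[[0,0.35,-0.45],[0,0,0]],[[0,0.45,-0.45],[0,0,0]]]}}

```text
t: 26.0
eef_pos: [0.6805, -0.1644, 0.4293]
tool_rot: [0.003, 0.996, 0.092, 0.001]
contact_force: [0.9, 0.1, -0.9]
gripper_width: 0.761
```

Emit:
{"name": "play_rows", "arguments": {"motion": [[[0,0.1,0],[0,0,0]],[[0,0.2,0],[0,0,0]],[[0,0.3,0],[0,0,0]],[[0,0.3,0],[0,0,0]],[[0,0.3,0],[0,0,0]]]}}

```text
t: 26.5
eef_pos: [0.7025, -0.2834, 0.429]
tool_rot: [0.002, 0.996, 0.091, 0.001]
contact_force: [-0.3, 0.8, -0.9]
gripper_width: 0.763
```

```bash
python3 - <<'E'
from h import *
st();c=shot('top','t21');shot('side','s21');ram()
I=cv2.imread('pics/t21.png')[140:320,180:360];cv2.imwrite('pics/t21z.png',cv2.resize(I,None,fx=3.3,fy=3.3,interpolation=cv2.INTER_CUBIC))
W=(cloud(c)-O)@R.T*1000;x,y,z=np.moveaxis(W,-1,0);px=c['pixels'].astype(int)
r=(px[...,0]>110)&(px[...,1]<50)&(z>300)&(abs(x)<150)&(abs(y)<150);print('ball',r.sum(),W[r].mean(0))
E
```

```text
t 26.5 press TCP [-374.8 -137.7  429. ] F press [ 0.85  0.11 -0.85] tau [0.05 0.02 0.  ] w 0.763 err [ 0.005 -0.002 -0.005] q [ 0.44  0.56 -0.28  0.94  0.15  1.66 -1.17]
ramtop 245 334.06
ball 70 [ 39.46610328 -62.30087428 323.07993414]
```

View pics/t21z.png

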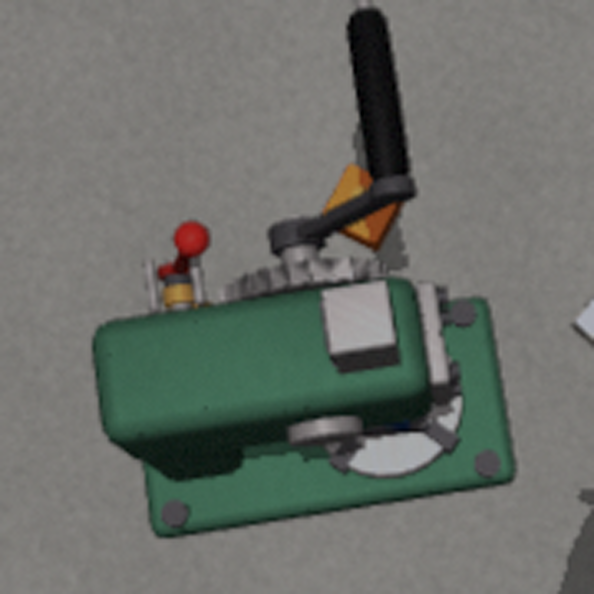

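View pics/s21.png

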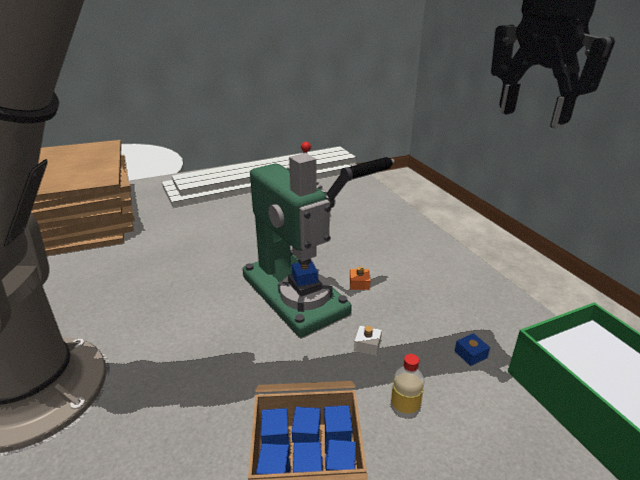

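```bash
python3 - <<'E'
from h import *
print(bot.hand_in())
E
```

```text
the job is handed in; nothing more can be done
None
```

The ram is resting on the brass insert with its own weight, the pawl is out, and the gripper is clear of everything. The job was handed in at about 26.5 s with no verdict reported.

**What I did:** I pushed the lever over with one pad beside the ball, then gripped the crank and wound on about 0.19 rad. I let the crank back about 2.0 rad, in steps of about 1 mm at the end, until the ram sat on the insert. I held it about a second, opened the fingers and moved away.

**Last checks:**
- **Lever:** the ball is at press x 39.5 mm, which puts the lever at about 0.56 rad.
- **Pawl:** I did not measure the nose distance. With the crank back past its starting tooth, its load stayed in my hand, and the last top view shows no brass at the wheel.
- **Ram:** the load at the grip fell from about 4 N to about 0.2 N at contact. The force between ram and insert was not read directly. After I let go, the ram top read 334 mm, down from 364 mm.
- **Bench:** in the pictures the block and the bystanders look as they did at the start.

**What disagreed:**
- The pads stood about 25 mm farther behind the stated TCP than the description says.
- Because of that, the first push ran a pad tip onto the top of the ball with about 15 N, under the 30 N limit. I backed off and repeated the push lower.
- Near the top of the crank's circle I measured up to 13 N of radial force, from a small error in my circle centre. I corrected the centre and the force went away.

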